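# Refit the heating valve knob and shut the valve

### The job

The knob has come off the heating valve on the bathroom shelf. Put it back on the valve's keyed shaft, pressing only gently while slowly turning it until its keyway finds the key and it drops fully home; then turn it clockwise (seen from above) to its stop to shut the valve, so that the pointer on the knob lies over the outlet pipe, and let go. Leave the tub, the vase and the jar where they stand.

Things in the scene. Friction and masses are not known exactly. Their poses are not given: they have to be found in the camera images.
- knob_mid (a point): Centre of the loose knob, half-way up its axis, 19 mm above its underside. White plastic, 12-sided, 54 mm across flats, 38 mm high plus a 3 mm grey pointer ridge on top, about 100 g; stands bore down. z up, x where the pointer points. Side flats face x and every 30 degrees from it; gripped off these it turns in the fingers until two flats lie on the pads.
- knob_bore (a point): Centre of the bore's mouth in the knob's underside, axes as knob_mid. The first 11 mm of the bore has 8 mm radius with one keyway, 8.4 mm wide, running out to 17 mm from the axis on the pointer's side (+x). Above it a plain round bore of 5.2 mm radius goes on to 31 mm from the underside. The home knob has about 2 degrees of play either way on the shaft.
- valve: Fixed steel heating valve: a pipe rises from the shelf into an upright body 44 mm wide with a 36 mm neck on top. Origin on its axis at the shelf, z up. The outlet pipe (18 mm thick, axis 35 mm high) leaves along +x and 80 mm out turns down into the shelf. Shut = the home knob points along +x, over the outlet pipe, at its clockwise stop.
- collar (a point): Centre of the flat top of the valve's neck, 60 mm above the shelf, axes as the valve; the home knob's underside rests here. From it rises the brass shaft: first 10 mm of hub (7 mm radius) with one key, 7 mm wide, out to 16 mm from the axis, then a round pin. A knob lowered at the wrong angle stands on the key, 10 mm too high, until keyway and key match to about 2 degrees.
- pin_top (a point): Top of the shaft's round pin, on the valve's axis, 28 mm above the collar; axes as the valve, not the shaft. Pin radius 4.5 mm, its last 5.5 mm tapering to 2 mm; it centres the knob. The shaft's key points along +x at its clockwise stop; at the start it points 20 to 86 degrees counter-clockwise of that, unmeasured. The shaft turns stiffly (about 0.2 N m) and stays put.
- tub: Closed round swab tub, clear with a white lid, 76 mm diameter, 78 mm high; origin at the centre of its underside. Leave alone.
- vase: White ceramic vase, 86 mm at its widest, 130 mm high; origin at the centre of its underside. Leave alone.
- jar: Glass jar with a steel lid, 72 mm diameter, 100 mm high; origin at the centre of its underside. Leave alone.
Mind the look-alikes: they are no part of the job. Leave any red look-alike of the valve alone. Leave any orange look-alike of the part that bears knob_mid alone.

How it is judged:
By the outcome, as a careful person would: the job done as asked, in the order asked, and still so for the second after the job is handed in, with the robot touching nothing.
It also fails if it takes over 67 s, if anything falls off the work surface, if the arm or the gripper's body presses on something with over 40 N, if the wrist force passes 120 N, or if a joint passes its speed limit or range.

### The arm

A 6-joint arm with a two-finger parallel gripper is mounted at the origin on the work surface. World frame = base frame: x ahead of the robot, y to its left, z up, the work surface at z = 0. Lengths are in m, angles in rad, forces in N, time in s.
With the tool pointing down it reaches from about 0.275 to 0.725 m from the base axis. Payload 15.9 kg.
Tool frame: the origin (TCP) lies midway between the tips of the shut fingers; the grasp point (between the pads) lies 19 mm behind it; z points along the fingers, y is the direction in which the jaws open and shut (so a half turn about z gives the same grasp; the last joint's range is limited). The gripper opens to 85 mm and grips with 20 to 120 N. Pads are 22 mm wide; open, the fingers measure 114 mm over their backs; the gripper's body (76 mm by 85 mm) begins 54 mm behind the grasp point. The pads swing forward as they close: fully open they stand 13 mm farther back than shut.
Start: joints at [-1.346, 0.213, -0.034, 1.323, 0, 1.571], TCP at [0.111, -0.487, 0.231] pointing down, gripper open.
Joint ranges: [-2.98, 2.98], [-0.74, 1.72], [-1.14, 1.35], [-2.1, 2.04], [-1.57, 1.44], [-3.14, 3.14]. Speed limits (rad/s): [1.89, 1.89, 2.39, 2.57, 3.14, 3.14].

### API

Orientations are given as a rotation vector (axis times angle).
In Python, from cell import manip gives the robot as it stands.
- The arm moves only by the tool step_arm, never from a script. Its argument "commands" is a list that holds one entry, the list of rows, each a list of 7 numbers: the closure, from -1 (fully open) to 1 (shut), then the shift along the world's x, y, z in units of 40 mm (1.0 is 40 mm), then the turn, a rotation vector about the world's x, y, z in units of 6 degrees (1.0 is 6 degrees). A call has exactly 10 rows; each row is the pose to reach, as a shift and turn from the pose commanded when the call began; what a row does not reach only later rows make up. A row lasts 1/8 s, in which the tool goes at most 62.5 mm and 10.7 degrees, less where a joint would pass 70% of its speed; a pose out of reach is approached as far as the arm can. A call with a gripper value outside its range is refused whole. The fingers move at their own pace and stop on an object; "grip_force" is the grip in N (left out, the last holds). Time passes only in rows, so rows that repeat a pose let the fingers close, or fill a call up. It gives the time, the measured TCP pose, the force and the opening at its end, in the units of the state.
- manip.sense(): the state, without advancing time (a new reading comes with each control period).
- manip.read_camera(name): name is "side" or "top"; returns a dict with "color" (480x640x3 uint8, red, green, blue), "depth" (480x640 float32, m along the optical axis (not along the pixel's ray), 0 where there is no reading), "intrinsics" (3x3 intrinsics, pixels), "position" and "rotation" of the camera in the world. Camera axes: x right, y up, looking along -z (the intrinsics and any distortion apply to the point x, -y, -z); pixel columns grow to the right and rows downward; lengths in m; the calibration is good to about 2 mm. A picture is of the moment at which its call begins.
- manip.job_done(): hands the job in, once; it reports no verdict.
The state is a dict: "time": time; "qpos": joint angles; "qvel": joint speeds; "joint_efforts": joint torques, N m; "tcp_pos": TCP position; "orientation": TCP orientation; "contact_force": force on the tool from outside, world axes, zero at the start; "wrist_torque": the same for the moment, N m; "opening": opening from 0.0 (shut) to 1.0 (fully open).
Only numpy, scipy, OpenCV 4.12 (cv2) and the standard library are available. Lean on these libraries where they do the work, as an engineer would, in place of code of your own. Each camera call takes 0.05 s, during which the arm holds its last target.

## Working session

There is one attempt and no reset: what is moved stays moved. The work goes in short steps, Python scripts to look and compute and a tool call to move; the robot and the scene stay as the last step left them, time stands still between calls to the robot, and variables do not carry over. Pictures are saved under pics/ and viewed, and the job is handed in when it is done.

Besides the shell and the picture viewer there is one more tool, called after "Call:" by a JSON object that holds its "fn" and its "kwargs", one argument or row to a line. step_arm: Moves the arm, as the interface text tells. Its arguments: {"type":"object","properties":{"commands":{"type":"array"},"grip_force":{"type":"number"}},"required":["commands"]}

```bash
mkdir -p pics; ls
cat > h.py <<'E'
import numpy as np, cv2, pickle
from cell import manip
def cam(n):
    c=manip.read_camera(n); pickle.dump(c,open(f'{n}.pkl','wb')); return c
def load(n): return pickle.load(open(f'{n}.pkl','rb'))
def ray(c,u,v):
    K=np.array(c['intrinsics']); 
    d=np.array([(u-K[0,2])/K[0,0],-(v-K[1,2])/K[1,1],-1.0])
    return np.array(c['position']),np.array(c['rotation'])@d
def onz(c,u,v,z):
    p,d=ray(c,u,v); return p+d*(z-p[2])/d[2]
def dep(c,u,v):
    p,d=ray(c,u,v); return p+d*c['depth'][int(round(v)),int(round(u))]
def proj(c,P):
    K=np.array(c['intrinsics']); q=np.array(c['rotation']).T@(np.array(P)-c['position'])
    return K[0,2]+K[0,0]*q[0]/-q[2], K[1,2]-K[1,1]*q[1]/-q[2]
E
python3 - <<'E'
from h import *
for n in('top','side'):
    c=cam(n); cv2.imwrite(f'pics/{n}0.png',c['color'][:,:,::-1])
    print(n,{k:(np.round(v,4).tolist() if k in('intrinsics','position','rotation') else np.shape(v)) for k,v in c.items()})
s=manip.sense(); print({k:np.round(v,3).tolist() for k,v in s.items()})
E
```

```text
pics
top {'color': (480, 640, 3), 'depth': (480, 640), 'intrinsics': [[581.5664, 0.0, 339.6539], [0.0, 581.5664, 238.0683], [0.0, 0.0, 1.0]], 'position': [0.2789, -0.0075, 1.2818], 'rotation': [0.1588, -0.1574, -1.6071]}
side {'color': (480, 640, 3), 'depth': (480, 640), 'intrinsics': [[452.0921, 0.0, 313.3452], [0.0, 452.0921, 234.6789], [0.0, 0.0, 1.0]], 'position': [0.3332, 0.8134, 0.5872], 'rotation': [0.166, -1.4498, -2.5867]}
{'time': 0.1, 'qpos': [-1.346, 0.213, -0.035, 1.324, 0.0, 1.571], 'qvel': [0.0, -0.0, 0.002, 0.0, -0.002, -0.0], 'joint_efforts': [-0.002, -68.725, 48.781, 0.012, -0.0, 0.0], 'tcp_pos': [0.111, -0.487, 0.231], 'orientation': [-3.121, -0.352, 0.0], 'contact_force': [0.273, 0.313, 0.214], 'wrist_torque': [0.013, 0.007, 0.069], 'opening': 1.002}
```

Rotation is a rotation vector; fix the helper and look.

```bash
sed -i "s/^def load.*/def load(n):\n    return pickle.load(open(f'{n}.pkl','rb'))\ndef RR(c): return cv2.Rodrigues(np.array(c['rotation'],float))[0]/; s/np.array(c\['rotation'\])@d/RR(c)@d/; s/np.array(c\['rotation'\]).T/RR(c).T/" h.py; sed -n 1,25p h.py
```

```text
import numpy as np, cv2, pickle
from cell import manip
def cam(n):
    c=manip.read_camera(n); pickle.dump(c,open(f'{n}.pkl','wb')); return c
def load(n):
    return pickle.load(open(f'{n}.pkl','rb'))
def RR(c): return cv2.Rodrigues(np.array(c['rotation'],float))[0]
def ray(c,u,v):
    K=np.array(c['intrinsics']); 
    d=np.array([(u-K[0,2])/K[0,0],-(v-K[1,2])/K[1,1],-1.0])
    return np.array(c['position']),RR(c)@d
def onz(c,u,v,z):
    p,d=ray(c,u,v); return p+d*(z-p[2])/d[2]
def dep(c,u,v):
    p,d=ray(c,u,v); return p+d*c['depth'][int(round(v)),int(round(u))]
def proj(c,P):
    K=np.array(c['intrinsics']); q=RR(c).T@(np.array(P)-c['position'])
    return K[0,2]+K[0,0]*q[0]/-q[2], K[1,2]-K[1,1]*q[1]/-q[2]
```

View pics/top0.png

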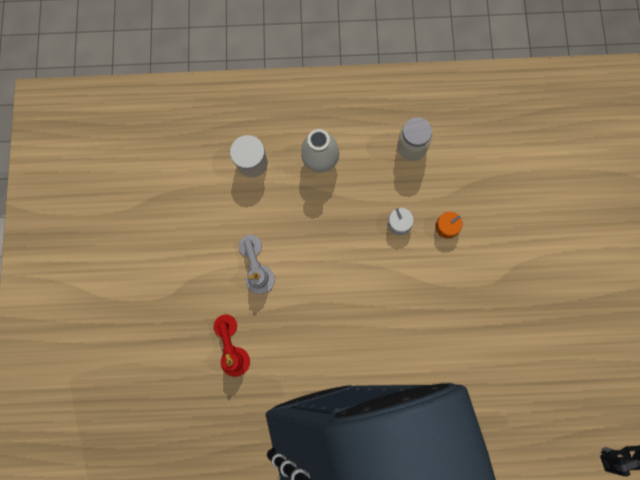

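View pics/side0.png

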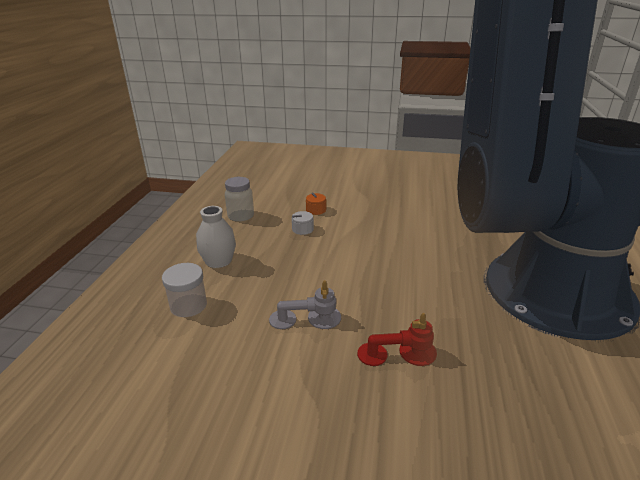

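Candidates in the top view:
- **Knob:** the white knob at (401,221), the orange look-alike at (449,224), and the white tub lid at (247,152). I choose the white one at (401,221).
- **Valve:** the grey valve at (258,277) and the red one at (234,360). I choose the grey one.

Next, a close crop of both choices.

Run:
```python
from h import *
c=load('top'); im=c['color'][:,:,::-1]
a=cv2.resize(im[200:245,375:425+0],(400,360),interpolation=cv2.INTER_CUBIC)
b=cv2.resize(im[225:300,225:300],(360,360),interpolation=cv2.INTER_CUBIC)
s=load('side'); ims=s['color'][:,:,::-1]
d=cv2.resize(ims[205:240,285:320],(240,240),interpolation=cv2.INTER_CUBIC)
e=cv2.resize(ims[270:335,260:350],(332,240),interpolation=cv2.INTER_CUBIC)
o=np.zeros((600,760,3),np.uint8); o[:360,:400]=a;o[:360,400:]=b;o[360:,:240]=d;o[360:,240:572]=e
cv2.imwrite('pics/crop0.png',o)
for (u,v) in [(401,221),(408,225),(258,277),(256,287),(250,243),(247,152),(319,140),(416,130),(449,224),(235,362)]:
    print((u,v),np.round(dep(c,u,v),4))
```

```text
(401, 221) [ 0.5633 -0.1477  0.0399]
(408, 225) [ 0.5545 -0.1629  0.036 ]
(258, 277) [0.4485 0.1628 0.0717]
(256, 287) [0.4306 0.1707 0.048 ]
(250, 243) [0.5284 0.1838 0.039 ]
(247, 152) [0.7241 0.1826 0.075 ]
(319, 140) [0.7234 0.023  0.1306]
(416, 130) [ 0.7491 -0.1858  0.0995]
(449, 224) [ 0.5525 -0.2525  0.0378]
(235, 362) [0.2761 0.2138 0.0618]
```

View pics/crop0.png

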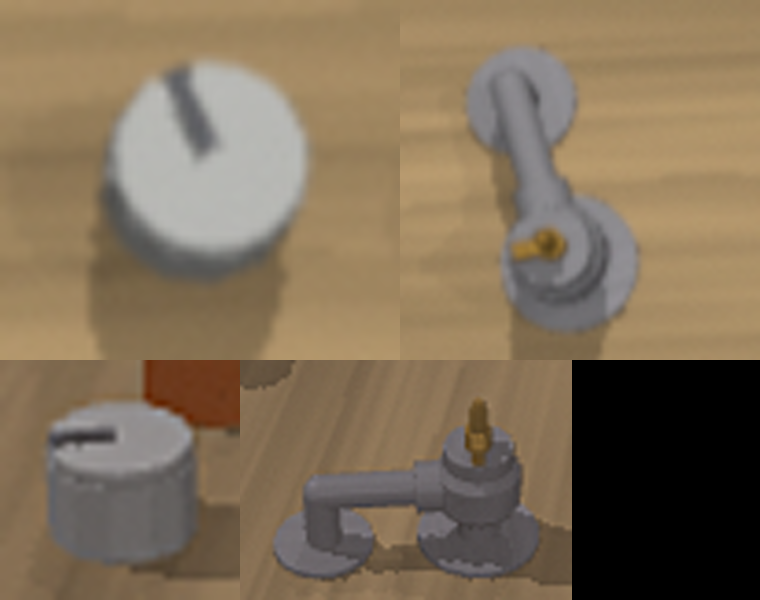

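The crop shows the white knob with a grey pointer ridge (upper left of its top face). The grey valve has its outlet going image-up, and the brass key points image-left. Next I measure both.

```bash
cat > m.py <<'E'
from h import *
def knobtop(c,u0,v0,z,r=20,plot=None):
    im=c['color'].astype(int); m=np.zeros(im.shape[:2],np.uint8)
    sub=im[v0-r:v0+r,u0-r:u0+r]; sat=sub.max(2)-sub.min(2); val=sub.max(2)
    m[v0-r:v0+r,u0-r:u0+r]=(sat<30)&(val>150)
    return m
E
python3 - <<'E'
from h import *
import colorsys
c=load('top'); s=load('side')
def hsvpix(c,box,fn):
    u0,v0,u1,v1=box; hsv=cv2.cvtColor(c['color'],cv2.COLOR_RGB2HSV).astype(int)[v0:v1,u0:u1]
    m=fn(hsv[...,0],hsv[...,1],hsv[...,2]).astype(np.uint8); 
    M=np.zeros(c['depth'].shape,np.uint8); M[v0:v1,u0:u1]=m; return M
# knob top white
hsv=cv2.cvtColor(c['color'],cv2.COLOR_RGB2HSV)
print(hsv[215:240:2,401].tolist()); print(hsv[221,385:418:2].tolist())
M=hsvpix(c,(380,200,425,250),lambda h,s_,v:(s_<40)&(v>150))
cn=max(cv2.findContours(M,0,cv2.CHAIN_APPROX_NONE)[0],key=cv2.contourArea)
P=np.array([onz(c,u,v,.038) for u,v in cv2.convexHull(cn)[:,0]])
(cc,r)=cv2.minEnclosingCircle(P[:,:2].astype(np.float32)); print('knob top circ',cc,r,cv2.fitEllipse(P[:,:2].astype(np.float32)))
# pointer
D=hsvpix(c,(385,205,418,232),lambda h,s_,v:(s_<60)&(v<140))
D[cv2.dilate(D*0+cv2.fillPoly(M*0,[cv2.convexHull(cn)],1),np.ones((3,3)))==0]=0
k,lab,st,ce=cv2.connectedComponentsWithStats(D); print(st,ce)
for name,cam_,box,box2 in(('top',c,(225,225,300,300),0),('side',s,(260,270,350,335),0)):
    B=hsvpix(cam_,box,lambda h,s_,v:(h>8)&(h<30)&(s_>150))
    vs,us=np.nonzero(B); print(name,len(us),us.min(),us.max(),vs.min(),vs.max())
    hs=cv2.cvtColor(cam_['color'],cv2.COLOR_RGB2HSV)
    for v in range(vs.min()-1,vs.max()+2): print(v,[tuple(hs[v,u]) [1:] if 1 else 0 for u in range(us.min()-1,us.max()+2)].__repr__().replace('np.uint8','').replace(' ',''))
E
```

```text
[[40, 5, 154], [120, 6, 124], [30, 4, 172], [40, 4, 184], [38, 6, 184], [40, 4, 184], [30, 4, 182], [38, 6, 182], [45, 4, 138], [30, 6, 89], [17, 72, 106], [18, 104, 120], [18, 100, 125]]
[[18, 102, 140], [18, 84, 128], [30, 7, 140], [36, 7, 183], [30, 6, 183], [38, 6, 184], [38, 6, 184], [30, 4, 181], [40, 4, 184], [30, 4, 183], [30, 6, 184], [30, 6, 184], [30, 4, 183], [36, 7, 184], [18, 52, 157], [18, 102, 153], [18, 99, 154]]
knob top circ (0.5685247182846069, -0.14826691150665283) 0.026561472564935684 ((0.5682218074798584, -0.1479569673538208), (0.051148366183042526, 0.05266654118895531), 145.6902313232422)
[[     0      0    640    480 307126]
 [   395    208      7     11     35]
 [   388    218     24     14     39]] [[319.48110547 239.50449653]
 [398.31428571 213.4       ]
 [397.56410256 227.51282051]]
top 29 249 258 274 277
273 [((10),(124)),((4),(136)),((4),(135)),((6),(136)),((14),(128)),((73),(122)),((134),(135)),((149),(128)),((149),(127)),((121),(143)),((56),(142)),((9),(138))]
274 [((10),(130)),((19),(135)),((33),(138)),((41),(136)),((72),(128)),((135),(125)),((166),(
[... 2442 characters left out ...]
8)),((162),(101)),((156),(129)),((154),(136)),((153),(133)),((156),(108)),((143),(82)),((28),(83))]
294 [((11),(114)),((56),(100)),((140),(95)),((162),(104)),((153),(107)),((153),(107)),((151),(91)),((75),(85)),((14),(88))]
295 [((11),(111)),((9),(108)),((43),(102)),((164),(90)),((150),(92)),((149),(91)),((76),(84)),((14),(88)),((14),(89))]
296 [((12),(107)),((12),(110)),((40),(102)),((173),(87)),((155),(89)),((146),(89)),((70),(84)),((22),(92)),((12),(88))]
297 [((13),(116)),((16),(110)),((46),(106)),((181),(90)),((169),(92)),((154),(93)),((75),(88)),((17),(89)),((14),(90))]
298 [((12),(106)),((14),(112)),((13),(114)),((96),(98)),((111),(85)),((100),(87)),((52),(89)),((8),(90)),((14),(89))]
```

Run:
```python
from h import *
c=load('top'); s=load('side')
# depth cloud around valve
def cloud(c,box):
    u0,v0,u1,v1=box; U,V=np.meshgrid(np.arange(u0,u1),np.arange(v0,v1)); return np.array([dep(c,u,v) for u,v in zip(U.ravel(),V.ravel())]),U.ravel(),V.ravel()
for n,cc,box in(('top',c,(235,230,285,300)),('side',s,(262,272,350,335))):
    P,U,V=cloud(cc,box)
    for lo,hi in((.001,.008),(.057,.063),(.075,.09)):
        k=(P[:,2]>lo)&(P[:,2]<hi)
        if k.sum()>3:
            Q=P[k]; print(n,lo,k.sum(),Q.min(0).round(4),Q.max(0).round(4),Q.mean(0).round(4))
    k=(P[:,2]>.07); print(list(zip(U[k],V[k],np.round(P[k],3).tolist())))
# triangulate pin top
def tri(a,b):
    p1,d1=ray(c,*a);p2,d2=ray(s,*b); A=np.c_[d1,-d2]; t=np.linalg.lstsq(A,p2-p1,rcond=None)[0]
    q1=p1+d1*t[0];q2=p2+d2*t[1]; return (q1+q2)/2,np.linalg.norm(q1-q2)
for a in((256,275.5),(255.5,275),):
    for b in((324.3,281),(324.3,280.5)): print(a,b,tri(a,b))
# shelf plane check
print([dep(c,u,v).round(4).tolist() for u,v in((300,250),(350,230),(430,260))],[dep(s,u,v).round(4).tolist() for u,v in((380,250),(250,300))])
```

```text
top 0.001 1090 [0.4076 0.1126 0.001 ] [0.567  0.2238 0.008 ] [0.4876 0.1696 0.0031]
top 0.057 121 [0.435  0.1519 0.0573] [0.468  0.1855 0.0629] [0.4508 0.1673 0.0599]
top 0.075 17 [0.4477 0.1643 0.0753] [0.4558 0.1709 0.0894] [0.4511 0.1678 0.0835]
[(np.int64(282), np.int64(246), [0.279, -0.008, 1.282]), (np.int64(270), np.int64(253), [0.279, -0.008, 1.282]), (np.int64(257), np.int64(255), [0.279, -0.008, 1.282]), (np.int64(237), np.int64(262), [0.279, -0.008, 1.282]), (np.int64(272), np.int64(265), [0.279, -0.008, 1.282]), (np.int64(237), np.int64(267), [0.279, -0.008, 1.282]), (np.int64(276), np.int64(270), [0.279, -0.008, 1.282]), (np.int64(263), np.int64(272), [0.279, -0.008, 1.282]), (np.int64(254), np.int64(273), [0.455, 0.169, 0.087]), (np.int64(255), np.int64(273), [0.456, 0.168, 0.081]), (np.int64(256), np.int64(273), [0.457, 0.167, 0.072]), (np.int64(253), np.int64(274), [0.453, 0.171, 0.088]), (np.int64(254), np.int64(274), [0.453, 0.169, 0.086]), (np.int64(255), np.int64(274), [0.453, 0.166, 0.089]), (np.int64(256), np.int64(274), [0.454, 0.166, 0.08]), (np.int64(253), np
[... 6498 characters left out ...]
1), [0.333, 0.813, 0.587]), (np.int64(323), np.int64(331), [0.333, 0.813, 0.587]), (np.int64(330), np.int64(334), [0.333, 0.813, 0.587])]
(256, 275.5) (324.3, 281) (array([0.4519641 , 0.16511422, 0.08571781]), np.float64(0.004154834263605253))
(256, 275.5) (324.3, 280.5) (array([0.45190401, 0.16497498, 0.08673975]), np.float64(0.004325499395920301))
(255.5, 275) (324.3, 281) (array([0.45237329, 0.16598062, 0.08644192]), np.float64(0.00301286334976508))
(255.5, 275) (324.3, 280.5) (array([0.45231299, 0.1658407 , 0.08746164]), np.float64(0.003184272179236294))
[[0.5159, 0.0781, -0.002], [0.5573, -0.0361, -0.0035], [0.4799, -0.2105, 0.0038]] [[0.3677, -0.0835, 0.0032], [0.6097, 0.1466, 0.0023]]
```

Run:
```python
from h import *
c=load('top'); s=load('side'); im=c['color'].astype(np.float32).mean(2)
# knob pointer: weighted dark pixels on the top face
kc=np.array([.568,-.148]); 
pts=[];w=[]
for v in range(203,232):
    for u in range(385,420):
        p=onz(c,u,v,.041)[:2]
        if np.linalg.norm(p-kc)<.024 and im[v,u]<165: pts.append(p);w.append(184-im[v,u])
pts=np.array(pts);w=np.array(w)
print(len(pts)); m=(pts*w[:,None]).sum(0)/w.sum(); C=np.cov(pts.T,aweights=w); e,V=np.linalg.eigh(C); d=V[:,1]; d*=np.sign(d@(m-kc))
print('ptr mean',m,'dir(axis)',np.degrees(np.arctan2(d[1],d[0])),'dir(center)',np.degrees(np.arctan2(*(m-kc)[::-1])), np.sqrt(e))
# side view of knob pointer
ims=s['color'].astype(np.float32).mean(2)
q=[];w=[]
for v in range(208,226):
    for u in range(288,318):
        p=onz(s,u,v,.041)[:2]
        if np.linalg.norm(p-kc)<.021 and ims[v,u]<110: q.append(p);w.append(130-ims[v,u])
q=np.array(q); print(len(q)); 
if len(q)>5:
    m=q.mean(0);e,V=np.linalg.eigh(np.cov(q.T)); d=V[:,1]; d*=np.sign(d@(m-kc)); print('side',m,np.degrees(np.arctan2(d[1],d[0])),np.degrees(np.arctan2(*(m-kc)[::-1])))
# valve: outlet flange & direction
for (u,v,z) in((250,246,.002),(247.7,240.8,.044),(258.5,279.5,.06)): print((u,v),onz(c,u,v,z).round(4))
ax=np.array([.452,.168])
# depth-based outlet ridge: points with z in .036-.047 away from the body
Q=[]
for v in range(236,276):
    for u in range(240,270):
        p=dep(c,u,v); r=np.linalg.norm(p[:2]-ax)
        if .036<p[2]<.05 and .03<r<.1: Q.append(p)
Q=np.array(Q); m=Q.mean(0)[:2]; vx,vy,x0,y0=cv2.fitLine(Q[:,:2].astype(np.float32),cv2.DIST_HUBER,0,.01,.01).ravel()
print('pipe',len(Q),m,'dir',np.degrees(np.arctan2(vy,vx)),'from axis',np.degrees(np.arctan2(*(m-ax)[::-1])),'y at axis x',y0+vy/vx*(ax[0]-x0))
R=cv2.Rodrigues(np.array([-3.121,-0.352,0.]))[0]; print('tool y dir',np.degrees(np.arctan2(R[1,1],R[0,1])),'tool z',R[:,2])
```

```text
46
ptr mean [ 0.57908303 -0.14288947] dir(axis) 18.30246085574476 dir(center) 24.755058172345205 [0.00234478 0.0067462 ]
16
side [ 0.57922358 -0.14425254] 18.832808219150653 18.463746473781345
(250, 246) [0.529  0.1896 0.002 ]
(247.7, 240.8) [0.5325 0.188  0.044 ]
(258.5, 279.5) [0.4448 0.1635 0.06  ]
pipe 202 [0.50696344 0.18358206] dir 15.67453 from axis 15.827957788671268 y at axis x 0.1681588871018901
tool y dir -77.13024703377404 tool z [-9.02566058e-05  8.00258144e-04 -9.99999676e-01]
```

Measurements:
- **Knob:** centre about (0.568, −0.148), pointer about 18.5°. Its top is at 38 mm and its radius about 27 mm, both as given.
- **Valve:** axis about (0.452, 0.168), outlet about 15.7°. The pipe line passes through the axis, and the collar and pin heights (60 and 88 mm) match.
- **Key:** about 99°, so about 83° counter-clockwise of the outlet, within the stated range.

I'll grip with the jaws along −11.5°, two flats of the knob and well clear of the orange one. First I go above the knob.

Call:
{"fn": "step_arm", "kwargs": {
  "commands": [
    [[-1,1.14,0.85,-0.2,0,0,1.1],[-1,2.28,1.7,-0.5,0,0,2.2],[-1,3.43,2.54,-0.8,0,0,3.3],[-1,4.57,3.39,-1.1,0,0,4.4],[-1,5.71,4.24,-1.4,0,0,5.5],[-1,6.86,5.09,-1.7,0,0,6.6],[-1,8.0,5.93,-2.0,0,0,7.7],[-1,9.14,6.78,-2.3,0,0,8.8],[-1,10.28,7.63,-2.5,0,0,9.9],[-1,11.42,8.48,-2.8,0,0,10.9]]
  ],
  "grip_force": 40
}}

```text
time: 1.35
tcp_pos: [0.5696, -0.1468, 0.1189]
orientation: [2.433, 1.988, -0.0]
contact_force: [0.2, -1.1, 0.5]
opening: 1.001
```

Run:
```python
from h import *
s=cam('side'); im=s['color'][:,:,::-1].copy()
cv2.imwrite('pics/side1.png',cv2.resize(im[100:260,220:400],(720,640))[:600])
print(np.round(manip.sense()['qpos'],3), proj(s,(.568,-.148,.038)))
```

```text
[-0.245  0.442 -0.006  1.123  0.002  1.518] (np.float64(302.3772221806272), np.float64(216.34978951876923))
```

View pics/side1.png

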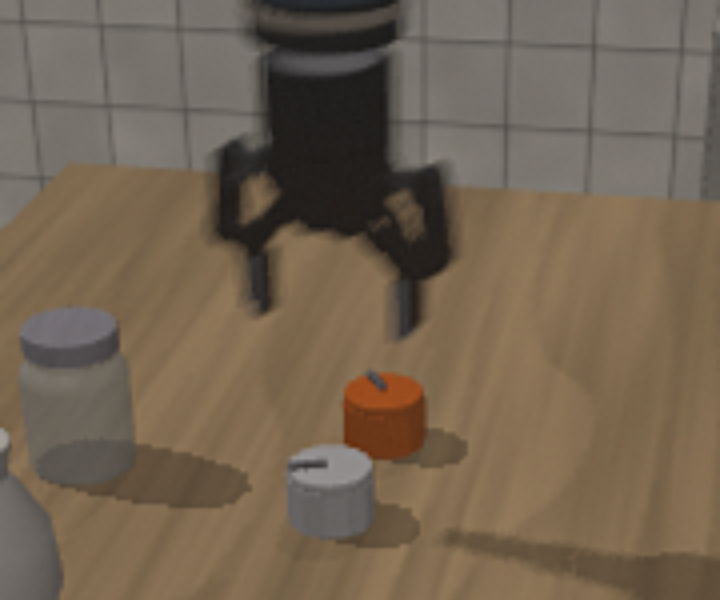

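The jaws straddle the knob: its centre is at crop (330,490), the jaws are centred near x≈332, and the orange knob is clear. Going down and closing.

Call:
{"fn": "step_arm", "kwargs": {
  "commands": [
    [[-1,0,0,-0.6,0,0,0],[-1,0,0,-1.2,0,0,0],[-1,0,0,-1.7,0,0,0],[-1,0,0,-2.1,0,0,0],[-1,0,0,-2.5,0,0,0],[-1,0,0,-2.75,0,0,0],[-1,0,0,-2.9,0,0,0],[-1,0,0,-2.9,0,0,0],[-1,0,0,-2.9,0,0,0],[-1,0,0,-2.9,0,0,0]]
  ]
}}

```text
time: 2.65
tcp_pos: [0.5685, -0.1483, 0.0038]
orientation: [2.436, 1.983, 0.001]
contact_force: [0.4, 0.2, 0.1]
opening: 0.996
```

Call:
{"fn": "step_arm", "kwargs": {
  "commands": [
    [[1,0,0,0,0,0,0],[1,0,0,0,0,0,0],[1,0,0,0,0,0,0],[1,0,0,0,0,0,0],[1,0,0,0,0,0,0],[1,0,0,0,0,0,0],[1,0,0,0,0,0,0],[1,0,0,0,0,0,0],[1,0,0,0,0,0,0],[1,0,0,0,0,0,0]]
  ],
  "grip_force": 40
}}

```text
time: 3.9
tcp_pos: [0.5684, -0.1482, 0.0037]
orientation: [2.436, 1.983, 0.0]
contact_force: [-1.3, -0.1, 5.8]
opening: 0.624
```

Opening 0.624 × 85 = 53 mm, so the knob is held on its flats. Lifting and carrying it to above the valve, turning the pointer to about 112° on the way.

Call:
{"fn": "step_arm", "kwargs": {
  "commands": [
    [[1,0,0,0.4,0,0,0],[1,0,0,1.4,0,0,0],[1,0,0,2.4,0,0,0],[1,-0.1,0.3,3.2,0,0,1],[1,-0.5,1.3,3.6,0,0,2.4],[1,-0.9,2.4,3.6,0,0,3.9],[1,-1.3,3.5,3.6,0,0,5.4],[1,-1.7,4.6,3.6,0,0,6.9],[1,-2.1,5.7,3.6,0,0,8.4],[1,-2.5,6.8,3.6,0,0,9.9]]
  ]
}}

```text
time: 5.15
tcp_pos: [0.4677, 0.1251, 0.1484]
orientation: [1.126, 2.932, 0.001]
contact_force: [0.1, 0.6, 0.0]
opening: 0.623
```

Call:
{"fn": "step_arm", "kwargs": {
  "commands": [
    [[1,-0.2,0.5,0,0,0,1.2],[1,-0.35,0.9,0,0,0,2.4],[1,-0.41,1.1,0,0,0,3.6],[1,-0.41,1.1,0,0,0,4.7],[1,-0.41,1.1,0,0,0,5.7],[1,-0.41,1.1,0,0,0,5.7],[1,-0.41,1.1,0,0,0,5.7],[1,-0.41,1.1,0,0,0,5.7],[1,-0.41,1.1,0,0,0,5.7],[1,-0.41,1.1,0,0,0,5.7]]
  ]
}}

```text
time: 6.4
tcp_pos: [0.4518, 0.1678, 0.1473]
orientation: [-0.223, -3.134, -0.0]
contact_force: [0.2, -1.2, -2.5]
opening: 0.624
```

Run:
```python
from h import *
s=cam('side'); t=cam('top')
cv2.imwrite('pics/a2.png',cv2.resize(s['color'][200:340,240:400,::-1],(640,560),interpolation=cv2.INTER_CUBIC))
cv2.imwrite('pics/b2.png',cv2.resize(t['color'][200:340,180:340,::-1],(640,560),interpolation=cv2.INTER_CUBIC))
x=manip.sense();print({k:np.round(x[k],4).tolist() for k in('time','qpos','tcp_pos','orientation','contact_force','wrist_torque')})
```

```text
{'time': 6.5, 'qpos': [0.3555, 0.2088, -0.2545, 1.1075, -0.0, 0.4975], 'tcp_pos': [0.4518, 0.1678, 0.1473], 'orientation': [-0.2227, -3.1337, 0.0001], 'contact_force': [0.656, -0.5086, -1.1549], 'wrist_torque': [-0.0335, -0.0273, 0.0299]}
```

View pics/a2.png

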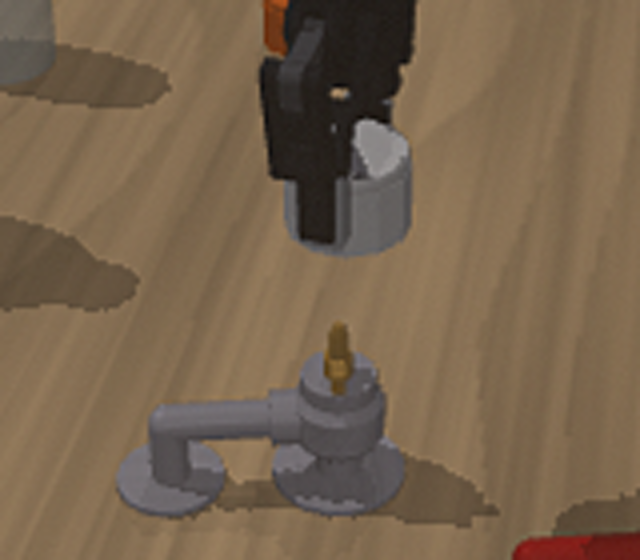

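View pics/b2.png

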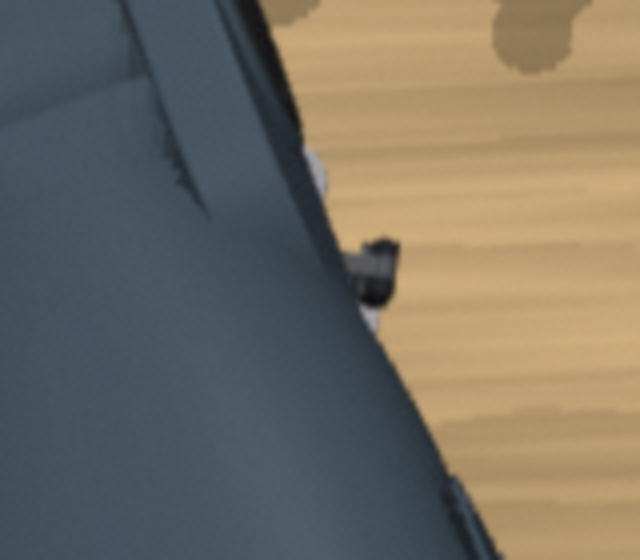

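The side crop shows the knob held level, spanning x≈285–412, directly above the brass pin at crop (338,325). The arm hides the valve in the top view. I'll compare knob and pin in this one camera, so calibration bias cancels.

Run:
```python
from h import *
s=load('side'); 
hsv=cv2.cvtColor(s['color'],cv2.COLOR_RGB2HSV).astype(int)
# knob rows: print edges
for v in range(236,264,3):
    row=hsv[v,305:350]; m=(row[:,1]<45); us=np.nonzero(m)[0]+305
    g=s['color'][v,305:350].mean(1).astype(int)
    print(v,us.min() if len(us) else None,us.max() if len(us) else None)
for v in (250,253,256): print(v,[(u,int(hsv[v,u,1]),int(hsv[v,u,2])) for u in list(range(308,316))+list(range(338,346))])
col=[(v,int(hsv[v,327+3,1]),int(hsv[v,330,2])) for v in range(255,268)]; print(col)
# predicted silhouette for knob with axis a, underside zb
def sil(a,z0,z1,r):
    th=np.linspace(0,2*np.pi,360,endpoint=False)
    P=[proj(s,(a[0]+r*np.cos(t),a[1]+r*np.sin(t),z)) for z in(z0,z1) for t in th]; return np.array(P)
a=(.4518,.1678); zb=.1436
S=sil(a,zb,zb,.0275); print('knob bottom pred',S[:,0].min(),S[:,0].max(),S[:,1].max())
N=sil((.452,.168),.06,.06,.018); print('neck top pred u',N[:,0].min(),N[:,0].max(),'v',N[:,1].min(),N[:,1].max())
F=sil((.452,.168),.088,.088,.002); print('pin tip pred',F.mean(0)); F=sil((.452,.168),.075,.08,.0045);print('pin pred',F[:,0].min(),F[:,0].max())
for v in (283,285,286): print(v,[(u,int(hsv[v,u,1])) for u in range(319,331)])
for v in (288,290,292,294,296): print(v,[(u,int(s['color'][v,u].mean()),int(hsv[v,u,1])) for u in list(range(311,320))+list(range(329,338))])
print('du/dx,dv/dy px per mm',np.subtract(proj(s,(.453,.168,.09)),proj(s,(.452,.168,.09))),np.subtract(proj(s,(.452,.169,.09)),proj(s,(.452,.168,.09))))
```

```text
236 324 341
239 328 342
242 315 342
245 311 342
248 311 342
251 311 342
254 311 342
257 312 341
260 315 338
263 321 331
250 [(308, 95, 132), (309, 99, 137), (310, 93, 142), (311, 8, 101), (312, 5, 104), (313, 8, 97), (314, 27, 47), (315, 78, 36), (338, 15, 100), (339, 13, 99), (340, 11, 97), (341, 6, 81), (342, 17, 88), (343, 90, 133), (344, 100, 143), (345, 99, 141)]
253 [(308, 95, 137), (309, 100, 145), (310, 94, 146), (311, 10, 101), (312, 7, 105), (313, 10, 98), (314, 8, 61), (315, 93, 33), (338, 15, 99), (339, 13, 99), (340, 10, 98), (341, 6, 82), (342, 30, 92), (343, 105, 151), (344, 99, 144), (345, 97, 142)]
256 [(308, 96, 141), (309, 100, 146), (310, 98, 148), (311, 51, 120), (312, 3, 102), (313, 7, 105), (314, 13, 60), (315, 93, 33), (338, 13, 98), (339, 15, 100), (340, 10, 99), (341, 9, 81), (342, 46, 100), (343, 103, 149), (344, 98, 143), (345, 96, 144)]
[(255, 10, 103), (256, 10, 103), (257, 15, 105), (258, 12, 104), (259, 10, 104), (260, 10, 104), (261, 12, 104), (262, 5, 103), (263, 5, 102), (264, 92, 133), (265, 102, 138), (266, 98, 136), (267, 96, 136)]
knob bottom pr
[... 1495 characters left out ...]
82), (335, 115, 101), (336, 115, 97), (337, 113, 95)]
294 [(311, 110, 96), (312, 107, 97), (313, 108, 104), (314, 110, 96), (315, 99, 15), (316, 110, 14), (317, 110, 11), (318, 112, 13), (319, 113, 11), (329, 88, 11), (330, 85, 12), (331, 85, 12), (332, 85, 9), (333, 89, 11), (334, 85, 87), (335, 118, 101), (336, 114, 98), (337, 113, 96)]
296 [(311, 108, 107), (312, 107, 113), (313, 111, 103), (314, 100, 37), (315, 72, 14), (316, 96, 10), (317, 115, 11), (318, 114, 9), (319, 112, 11), (329, 86, 11), (330, 91, 8), (331, 116, 9), (332, 95, 13), (333, 65, 15), (334, 69, 34), (335, 98, 81), (336, 114, 101), (337, 114, 97)]
du/dx,dv/dy px per mm [-0.54301227 -0.06224581] [-0.10016548  0.32956973]
```

In the side view the knob sits about 2 px to the right of the pin, which is about 3.7 mm too far in −x. In y they agree to about 1 mm. I correct and lower until the pin tip is in the wide part of the bore, still above the inner step.

Call:
{"fn": "step_arm", "kwargs": {
  "commands": [
    [[1,0.09,0.02,0,0,0,0],[1,0.09,0.02,-0.2,0,0,0],[1,0.09,0.02,-0.4,0,0,0],[1,0.09,0.02,-0.6,0,0,0],[1,0.09,0.02,-0.8,0,0,0],[1,0.09,0.02,-0.95,0,0,0],[1,0.09,0.02,-1.05,0,0,0],[1,0.09,0.02,-1.15,0,0,0],[1,0.09,0.02,-1.2,0,0,0],[1,0.09,0.02,-1.2,0,0,0]]
  ]
}}

```text
time: 7.75
tcp_pos: [0.4554, 0.1686, 0.0993]
orientation: [-0.222, -3.134, 0.0]
contact_force: [0.1, -0.2, -0.8]
opening: 0.626
```

Run:
```python
from h import *
s=cam('side')
cv2.imwrite('pics/a3.png',cv2.resize(s['color'][230:320,280:370,::-1],(600,600),interpolation=cv2.INTER_CUBIC))
hsv=cv2.cvtColor(s['color'],cv2.COLOR_RGB2HSV).astype(int)
for v in range(262,290,1):
    us=[u for u in range(300,355) if hsv[v,u,1]<45]; b=[u for u in range(315,335) if hsv[v,u,1]>120 and hsv[v,u,2]>60]
    print(v,us[:1],us[-1:],b)
x=manip.sense();print({k:np.round(x[k],4).tolist() for k in('time','tcp_pos','orientation','contact_force','wrist_torque')})
```

```text
262 [322] [339] []
263 [322] [339] []
264 [322] [339] []
265 [325] [339] []
266 [306] [339] []
267 [306] [339] []
268 [306] [339] []
269 [309] [339] []
270 [309] [339] []
271 [309] [339] []
272 [309] [339] []
273 [310] [339] []
274 [310] [339] []
275 [310] [339] []
276 [310] [339] []
277 [310] [339] []
278 [310] [339] []
279 [311] [338] []
280 [311] [338] []
281 [311] [338] []
282 [312] [337] []
283 [314] [335] []
284 [315] [333] []
285 [317] [331] []
286 [322] [325] []
287 [] [] [321, 322, 323, 325, 326]
288 [319] [330] [321, 322, 323, 324, 325, 326, 327]
289 [317] [331] [321, 322, 323, 324, 325, 326, 327]
{'time': 7.8, 'tcp_pos': [0.4555, 0.1686, 0.0994], 'orientation': [0.2225, 3.1336, 0.0], 'contact_force': [0.5822, -0.7945, -1.4415], 'wrist_torque': [-0.0043, -0.0377, 0.0014]}
```

View pics/a3.png

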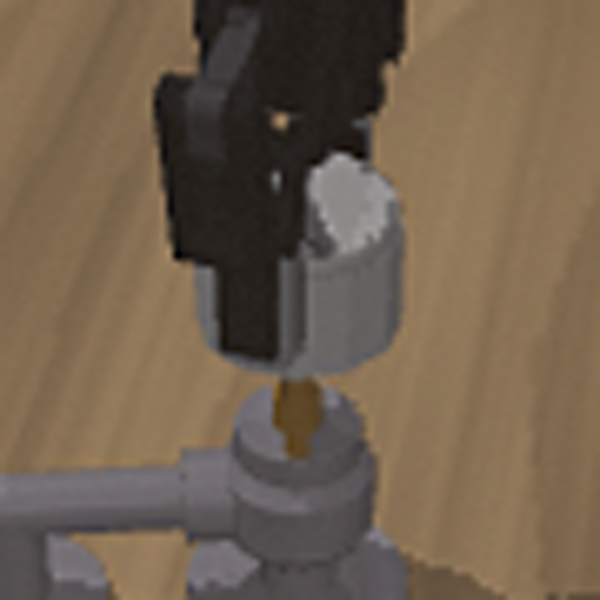

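The knob (centre u≈324.4) is now over the pin (u≈324.2). Lowering slowly while watching the force.

Call:
{"fn": "step_arm", "kwargs": {
  "commands": [
    [[1,0,0,-0.1,0,0,0],[1,0,0,-0.2,0,0,0],[1,0,0,-0.3,0,0,0],[1,0,0,-0.38,0,0,0],[1,0,0,-0.44,0,0,0],[1,0,0,-0.5,0,0,0],[1,0,0,-0.53,0,0,0],[1,0,0,-0.56,0,0,0],[1,0,0,-0.58,0,0,0],[1,0,0,-0.58,0,0,0]]
  ]
}}

```text
time: 9.05
tcp_pos: [0.4554, 0.1686, 0.0761]
orientation: [-0.222, -3.134, 0.0]
contact_force: [0.0, 0.6, -1.1]
opening: 0.624
```

```bash
cat > st.py <<'E'
from h import *
x=manip.sense();print({k:np.round(x[k],4).tolist() for k in('time','qpos','tcp_pos','orientation','contact_force','wrist_torque','opening')})
E
python3 st.py
```

```text
{'time': 9.05, 'qpos': [0.3545, 0.2712, -0.3655, 0.9341, -0.0, 0.4963], 'tcp_pos': [0.4554, 0.1686, 0.0761], 'orientation': [-0.2224, -3.1337, 0.0], 'contact_force': [0.0338, 0.5922, -1.0793], 'wrist_torque': [-0.0163, -0.0091, -0.0147], 'opening': 0.6243}
```

Call:
{"fn": "step_arm", "kwargs": {
  "commands": [
    [[1,0,0,-0.02,0,0,0],[1,0,0,-0.04,0,0,0],[1,0,0,-0.05,0,0,0],[1,0,0,-0.06,0,0,0],[1,0,0,-0.065,0,0,0],[1,0,0,-0.07,0,0,0],[1,0,0,-0.07,0,0,0],[1,0,0,-0.07,0,0,0],[1,0,0,-0.07,0,0,0],[1,0,0,-0.07,0,0,0]]
  ]
}}

```text
time: 10.3
tcp_pos: [0.4555, 0.1686, 0.0734]
orientation: [0.222, 3.134, 0.0]
contact_force: [-1.9, -1.2, 5.9]
opening: 0.621
```

Light contact of about 6 N at the height expected for standing on the key (10 mm high). Now I turn slowly clockwise from about 112° with that gentle pressure.

Call:
{"fn": "step_arm", "kwargs": {
  "commands": [
    [[1,0,0,0,0,0,-0.15],[1,0,0,0,0,0,-0.3],[1,0,0,0,0,0,-0.45],[1,0,0,0,0,0,-0.6],[1,0,0,0,0,0,-0.75],[1,0,0,0,0,0,-0.9],[1,0,0,0,0,0,-1.05],[1,0,0,0,0,0,-1.2],[1,0,0,0,0,0,-1.2],[1,0,0,0,0,0,-1.2]]
  ]
}}

```text
time: 11.55
tcp_pos: [0.4551, 0.1686, 0.0733]
orientation: [-0.419, -3.113, 0.0]
contact_force: [-2.1, -0.6, 5.1]
opening: 0.62
```

```bash
python3 st.py
```

```text
{'time': 11.55, 'qpos': [0.3546, 0.2737, -0.3699, 0.9277, 0.0003, 0.6219], 'tcp_pos': [0.4551, 0.1686, 0.0733], 'orientation': [-0.4185, -3.113, 0.0], 'contact_force': [-2.135, -0.5521, 5.0857], 'wrist_torque': [0.0252, 0.6693, 0.0109], 'opening': 0.6195}
```

Call:
{"fn": "step_arm", "kwargs": {
  "commands": [
    [[1,-0.01,0,-0.005,0,0,-0.12],[1,-0.01,0,-0.005,0,0,-0.24],[1,-0.01,0,-0.005,0,0,-0.36],[1,-0.01,0,-0.005,0,0,-0.48],[1,-0.01,0,-0.005,0,0,-0.6],[1,-0.01,0,-0.005,0,0,-0.72],[1,-0.01,0,-0.005,0,0,-0.84],[1,-0.01,0,-0.005,0,0,-0.96],[1,-0.01,0,-0.005,0,0,-0.96],[1,-0.01,0,-0.005,0,0,-0.96]]
  ]
}}

```text
time: 12.8
tcp_pos: [0.455, 0.1686, 0.0731]
orientation: [-0.575, -3.089, 0.0]
contact_force: [-0.1, 0.1, -1.0]
opening: 0.624
```

```bash
python3 st.py
```

```text
{'time': 12.8, 'qpos': [0.3548, 0.2734, -0.371, 0.9265, -0.0, 0.7226], 'tcp_pos': [0.455, 0.1686, 0.0731], 'orientation': [-0.5745, -3.0885, 0.0001], 'contact_force': [-0.1126, 0.0614, -0.9783], 'wrist_torque': [-0.0061, -0.0633, 0.0096], 'opening': 0.6237}
```

The force vanished at pointer ≈ 99°, where I measured the key, so the keyway has found it. Lowering gently.

Call:
{"fn": "step_arm", "kwargs": {
  "commands": [
    [[1,0,0,-0.02,0,0,0],[1,0,0,-0.04,0,0,0],[1,0,0,-0.06,0,0,0],[1,0,0,-0.08,0,0,0],[1,0,0,-0.1,0,0,0],[1,0,0,-0.1,0,0,0],[1,0,0,-0.1,0,0,0],[1,0,0,-0.1,0,0,0],[1,0,0,-0.1,0,0,0],[1,0,0,-0.1,0,0,0]]
  ]
}}

```text
time: 14.05
tcp_pos: [0.455, 0.1686, 0.0691]
orientation: [0.575, 3.089, -0.0]
contact_force: [-0.9, -0.8, -2.0]
opening: 0.623
```

```bash
python3 st.py
```

```text
{'time': 14.05, 'qpos': [0.3548, 0.2772, -0.3769, 0.9167, -0.0, 0.7227], 'tcp_pos': [0.455, 0.1686, 0.0691], 'orientation': [0.5746, 3.0886, -0.0], 'contact_force': [-0.9307, -0.8079, -1.9563], 'wrist_torque': [-0.015, -0.011, -0.0464], 'opening': 0.6227}
```

It went in 4 mm freely. The last 5–6 mm follow, to the collar.

Call:
{"fn": "step_arm", "kwargs": {
  "commands": [
    [[1,0,0,-0.03,0,0,0],[1,0,0,-0.06,0,0,0],[1,0,0,-0.09,0,0,0],[1,0,0,-0.11,0,0,0],[1,0,0,-0.12,0,0,0],[1,0,0,-0.13,0,0,0],[1,0,0,-0.14,0,0,0],[1,0,0,-0.14,0,0,0],[1,0,0,-0.14,0,0,0],[1,0,0,-0.14,0,0,0]]
  ]
}}

```text
time: 15.3
tcp_pos: [0.4551, 0.1686, 0.0637]
orientation: [0.575, 3.088, 0.0]
contact_force: [-2.0, -0.6, 6.3]
opening: 0.623
```

```bash
python3 st.py
```

```text
{'time': 15.3, 'qpos': [0.3548, 0.2825, -0.385, 0.9031, 0.0, 0.7227], 'tcp_pos': [0.4551, 0.1686, 0.0637], 'orientation': [0.5746, 3.0885, 0.0001], 'contact_force': [-1.9721, -0.6306, 6.2756], 'wrist_torque': [-0.1455, 0.5058, -0.0093], 'opening': 0.6232}
```

Home: the underside is on the collar (10 mm below where it stood on the key) with 6 N contact. Now I firm the grip and turn clockwise in stages. The knob sits about 2 mm off the TCP, perpendicular to the jaws, so I compensate for that arc.

Call:
{"fn": "step_arm", "kwargs": {
  "commands": [
    [[1,-0.01,0,0.01,0,0,0],[1,-0.01,0,0.01,0,0,0],[1,-0.01,0,0.01,0,0,-0.5],[1,-0.012,-0.005,0.01,0,0,-1.1],[1,-0.015,-0.01,0.01,0,0,-1.7],[1,-0.017,-0.012,0.01,0,0,-2.3],[1,-0.02,-0.015,0.01,0,0,-2.9],[1,-0.023,-0.017,0.01,0,0,-3.5],[1,-0.025,-0.02,0.01,0,0,-4.0],[1,-0.025,-0.02,0.01,0,0,-4.0]]
  ],
  "grip_force": 70
}}

```text
time: 16.55
tcp_pos: [0.4544, 0.1685, 0.0639]
orientation: [-1.205, -2.901, -0.002]
contact_force: [4.1, 5.5, -2.6]
opening: 0.619
```

```bash
python3 st.py
```

```text
{'time': 16.55, 'qpos': [0.3543, 0.2804, -0.3873, 0.9022, 0.0011, 1.1414], 'tcp_pos': [0.4544, 0.1685, 0.0639], 'orientation': [-1.2047, -2.9014, -0.0022], 'contact_force': [4.0534, 5.4801, -2.6179], 'wrist_torque': [0.9824, -0.5417, 0.1756], 'opening': 0.6194}
```

Call:
{"fn": "step_arm", "kwargs": {
  "commands": [
    [[1,0.01,0.015,0,0,0,-0.3],[1,0.01,0.015,0,0,0,-0.9],[1,0.01,0.015,0,0,0,-1.5],[1,0.005,0.013,0,0,0,-2.1],[1,0.005,0.013,0,0,0,-2.7],[1,0.005,0.013,0,0,0,-3.3],[1,0,0.012,0,0,0,-3.9],[1,0,0.01,0,0,0,-4.5],[1,0,0.01,0,0,0,-5],[1,0,0.01,0,0,0,-5]]
  ]
}}

```text
time: 17.8
tcp_pos: [0.4542, 0.1686, 0.0639]
orientation: [-1.914, -2.491, -0.001]
contact_force: [1.0, 5.1, -2.0]
opening: 0.618
```

```bash
python3 st.py
```

```text
{'time': 17.8, 'qpos': [0.355, 0.2805, -0.3871, 0.9028, 0.0007, 1.6656], 'tcp_pos': [0.4542, 0.1686, 0.0639], 'orientation': [-1.9142, -2.4906, -0.0011], 'contact_force': [0.9841, 5.0572, -2.0066], 'wrist_torque': [1.0908, -0.2612, 0.0967], 'opening': 0.6182}
```

Call:
{"fn": "step_arm", "kwargs": {
  "commands": [
    [[1,0,0.012,0,0,0,-0.4],[1,0,0.012,0,0,0,-0.9],[1,0,0.012,0,0,0,-1.4],[1,0,0.012,0,0,0,-1.9],[1,0,0.012,0,0,0,-2.4],[1,0,0.012,0,0,0,-2.9],[1,0,0.012,0,0,0,-3.3],[1,0,0.012,0,0,0,-3.7],[1,0,0.012,0,0,0,-4],[1,0,0.012,0,0,0,-4]]
  ]
}}

```text
time: 19.05
tcp_pos: [0.4541, 0.1689, 0.0639]
orientation: [-2.39, -2.039, -0.0]
contact_force: [0.6, 5.0, -0.4]
opening: 0.618
```

```bash
python3 st.py
python3 - <<'E'
from h import *
s=cam('side')
cv2.imwrite('pics/a4.png',cv2.resize(s['color'][220:340,260:380,::-1],(600,600),interpolation=cv2.INTER_CUBIC))
E
```

```text
{'time': 19.05, 'qpos': [0.3559, 0.2807, -0.3868, 0.9031, 0.0004, 2.0846], 'tcp_pos': [0.4541, 0.1689, 0.0639], 'orientation': [-2.3895, -2.0391, -0.0005], 'contact_force': [0.6334, 5.0477, -0.4235], 'wrist_torque': [1.0751, -0.0046, 0.1258], 'opening': 0.6178}
```

View pics/a4.png

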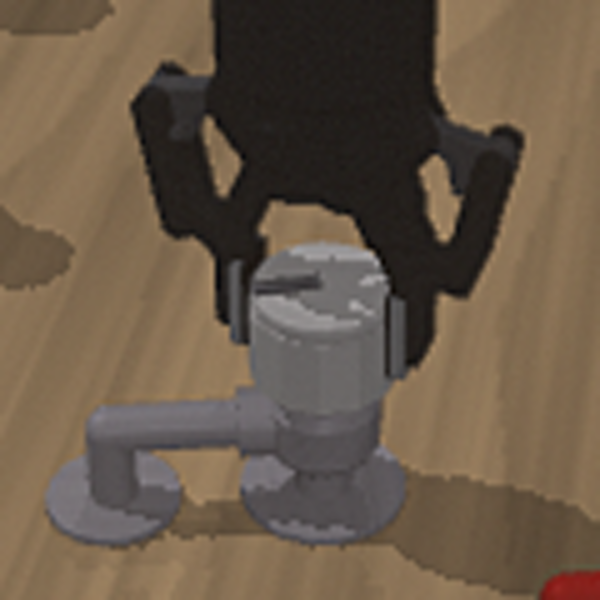

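The knob is seated on the collar with the pointer (crop (255–320,287)) about 5° short of the pipe. Turning slowly to the stop.

Call:
{"fn": "step_arm", "kwargs": {
  "commands": [
    [[1,0,0.01,0,0,0,-0.1],[1,0,0.01,0,0,0,-0.2],[1,0,0.01,0,0,0,-0.3],[1,0,0.01,0,0,0,-0.4],[1,0,0.01,0,0,0,-0.5],[1,0,0.01,0,0,0,-0.6],[1,0,0.01,0,0,0,-0.7],[1,0,0.01,0,0,0,-0.8],[1,0,0.01,0,0,0,-0.9],[1,0,0.01,0,0,0,-0.9]]
  ]
}}

```text
time: 20.35
tcp_pos: [0.454, 0.169, 0.0639]
orientation: [2.484, 1.923, -0.0]
contact_force: [-0.5, 0.3, 2.9]
opening: 0.616
```

```bash
python3 st.py
```

```text
{'time': 20.35, 'qpos': [0.3564, 0.281, -0.3866, 0.9033, -0.0, 2.1802], 'tcp_pos': [0.454, 0.169, 0.0639], 'orientation': [2.4839, 1.9235, -0.0001], 'contact_force': [-0.496, 0.2786, 2.9016], 'wrist_torque': [0.2619, -0.0495, 0.1879], 'opening': 0.6159}
```

Call:
{"fn": "step_arm", "kwargs": {
  "commands": [
    [[1,0,0,0,0,0,-0.05],[1,0,0,0,0,0,-0.1],[1,0,0,0,0,0,-0.15],[1,0,0,0,0,0,-0.2],[1,0,0,0,0,0,-0.25],[1,0,0,0,0,0,-0.3],[1,0,0,0,0,0,-0.35],[1,0,0,0,0,0,-0.4],[1,0,0,0,0,0,-0.4],[1,0,0,0,0,0,-0.4]]
  ]
}}

```text
time: 21.6
tcp_pos: [0.454, 0.169, 0.0639]
orientation: [-2.523, -1.871, 0.0]
contact_force: [0.3, 0.7, 1.2]
opening: 0.62
```

```bash
python3 st.py
```

```text
{'time': 21.6, 'qpos': [0.3564, 0.281, -0.3866, 0.9033, -0.0, 2.2218], 'tcp_pos': [0.454, 0.169, 0.0639], 'orientation': [-2.5234, -1.8713, 0.0001], 'contact_force': [0.2633, 0.7125, 1.1942], 'wrist_torque': [0.2783, 0.0037, 0.2193], 'opening': 0.62}
```

Call:
{"fn": "step_arm", "kwargs": {
  "commands": [
    [[1,0,0,0,0,0,-0.05],[1,0,0,0,0,0,-0.1],[1,0,0,0,0,0,-0.15],[1,0,0,0,0,0,-0.2],[1,0,0,0,0,0,-0.25],[1,0,0,0,0,0,-0.3],[1,0,0,0,0,0,-0.35],[1,0,0,0,0,0,-0.4],[1,0,0,0,0,0,-0.4],[1,0,0,0,0,0,-0.4]]
  ]
}}

```text
time: 22.85
tcp_pos: [0.454, 0.1691, 0.0639]
orientation: [-2.562, -1.818, 0.0]
contact_force: [1.2, 1.1, 1.4]
opening: 0.622
```

```bash
python3 st.py
python3 - <<'E'
from h import *
s=cam('side')
cv2.imwrite('pics/a5.png',cv2.resize(s['color'][250:340,260:350,::-1],(600,600),interpolation=cv2.INTER_CUBIC))
E
```

```text
{'time': 22.85, 'qpos': [0.3565, 0.281, -0.3866, 0.9033, 0.0, 2.2637], 'tcp_pos': [0.454, 0.1691, 0.0639], 'orientation': [-2.562, -1.8181, 0.0], 'contact_force': [1.1507, 1.1028, 1.4083], 'wrist_torque': [0.3189, -0.0027, 0.1568], 'opening': 0.6217}
```

View pics/a5.png

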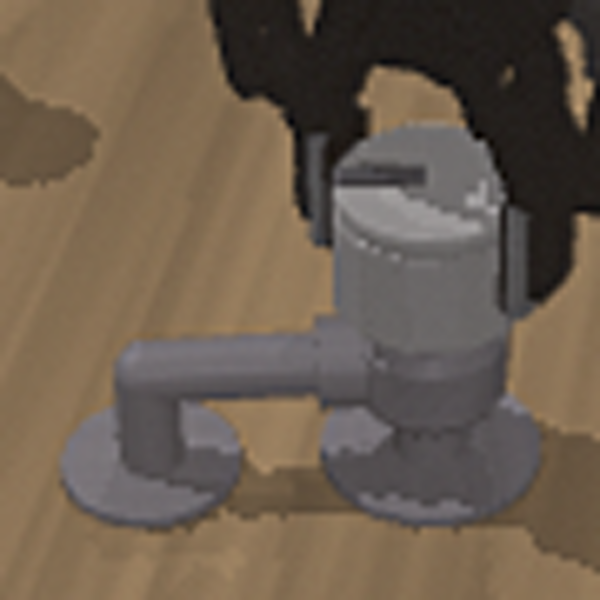

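The pointer (crop (340,178)–(425,175)) looks parallel to the pipe. The opening is growing while the torque is not, which suggests the fingers are rocking off the flats at the stop. I'll measure the pointer angle.

```bash
cat > ptr.py <<'E'
from h import *
def ptr(s,ax=np.array([.4535,.1685]),z=.101):
    ims=s['color'].astype(np.float32).mean(2); q=[];w=[]
    for v in range(262,292):
        for u in range(300,345):
            p=onz(s,u,v,z)[:2]
            if np.linalg.norm(p-ax)<.0235 and ims[v,u]<75 and (p-ax)[0]>-.004 and abs((p-ax)[1]-.28*(p-ax)[0])<.009: q.append((u,v));w.append(100-ims[v,u])
    q=np.array(q,float); w=np.array(w); m=(q*w[:,None]).sum(0)/w.sum(); e,V=np.linalg.eigh(np.cov(q.T,aweights=w)); d=V[:,1]
    a,b=m-6*d,m+6*d; A,B=onz(s,*a,z),onz(s,*b,z); D=(B-A)[:2]; D*=np.sign(D[0])
    return len(q),m,np.degrees(np.arctan2(D[1],D[0])),onz(s,*m,z)
E
python3 - <<'E'
from ptr import *
s=load('side'); print(ptr(s))
g=s['color'].astype(int).mean(2).astype(int)
for v in range(272,282): print(v,g[v,308:328].tolist())
# pipe: centreline in side view by mask rows per column
hsv=cv2.cvtColor(s['color'],cv2.COLOR_RGB2HSV).astype(int)
T=[]
for u in range(284,306,2):
    vs=[v for v in range(295,315) if hsv[v,u,1]<40 and hsv[v,u,2]>70]
    T.append((u,vs[0],vs[-1]))
print(T)
a=np.array(T,float); k=np.polyfit(a[:,0],(a[:,1]+a[:,2])/2,1); A=onz(s,286,np.polyval(k,286),.035);B=onz(s,304,np.polyval(k,304),.035); D=A-B; print('pipe',A,B,np.degrees(np.arctan2(D[1],D[0])))
E
```

```text
(27, array([318.13896843, 276.10357054]), np.float64(19.216879509858675), array([0.46390944, 0.17246367, 0.101     ]))
272 [48, 22, 26, 26, 59, 108, 117, 113, 111, 112, 111, 112, 111, 111, 109, 112, 109, 111, 111, 110]
273 [45, 21, 24, 63, 107, 110, 116, 114, 115, 114, 113, 115, 114, 113, 114, 114, 111, 111, 110, 111]
274 [48, 23, 50, 108, 112, 103, 81, 88, 92, 92, 91, 93, 106, 104, 104, 103, 114, 110, 111, 111]
275 [46, 34, 88, 84, 81, 80, 73, 73, 56, 61, 61, 62, 65, 65, 62, 72, 115, 112, 111, 111]
276 [41, 36, 94, 78, 76, 77, 78, 78, 75, 77, 67, 61, 62, 61, 58, 70, 116, 114, 112, 111]
277 [59, 40, 81, 57, 57, 56, 56, 57, 56, 56, 53, 54, 58, 72, 71, 77, 116, 111, 111, 111]
278 [59, 57, 144, 144, 141, 142, 141, 141, 142, 151, 152, 147, 102, 110, 109, 108, 114, 112, 112, 111]
279 [59, 63, 149, 151, 146, 145, 145, 145, 146, 157, 156, 156, 146, 105, 106, 108, 109, 111, 110, 112]
280 [60, 57, 124, 149, 143, 142, 142, 142, 142, 144, 152, 153, 153, 148, 150, 144, 105, 107, 109, 109]
281 [59, 57, 127, 123, 147, 144, 143, 142, 140, 142, 142, 143, 152, 153, 153, 154, 149, 145, 105, 106]
[(284, 301, 314), (286, 301, 314), (288, 301, 314), (290, 301, 314), (292, 301, 314), (294, 301, 314), (296, 300, 309), (298, 300, 309), (300, 300, 308), (302, 300, 308), (304, 300, 308)]
pipe [0.52116857 0.19301926 0.035     ] [0.49095319 0.17514142 0.035     ] 30.611951165007937
```

The shadow spoils this view, and the wrist torque (about 0.2 N m) still looks like plain shaft friction. I go a few more degrees and watch the torque.

Call:
{"fn": "step_arm", "kwargs": {
  "commands": [
    [[1,0,0,0,0,0,-0.05],[1,0,0,0,0,0,-0.1],[1,0,0,0,0,0,-0.15],[1,0,0,0,0,0,-0.2],[1,0,0,0,0,0,-0.25],[1,0,0,0,0,0,-0.3],[1,0,0,0,0,0,-0.35],[1,0,0,0,0,0,-0.4],[1,0,0,0,0,0,-0.4],[1,0,0,0,0,0,-0.4]]
  ]
}}

```text
time: 24.15
tcp_pos: [0.4541, 0.1691, 0.0639]
orientation: [-2.599, -1.764, -0.0]
contact_force: [-0.5, 2.4, 0.6]
opening: 0.618
```

```bash
python3 st.py
```

```text
{'time': 24.15, 'qpos': [0.3565, 0.281, -0.3865, 0.9033, 0.0001, 2.3056], 'tcp_pos': [0.4541, 0.1691, 0.0639], 'orientation': [-2.5995, -1.764, -0.0001], 'contact_force': [-0.5271, 2.3991, 0.5743], 'wrist_torque': [0.4705, 0.0243, 0.1548], 'opening': 0.6178}
```

No stop torque yet, so I let go, back off and look from above.

Call:
{"fn": "step_arm", "kwargs": {
  "commands": [
    [[-1,0,0,0,0,0,0],[-1,0,0,0,0,0,0],[-1,0,0,0,0,0,0],[-1,0,0,0,0,0,0],[-1,0,0,0.3,0,0,0],[-1,0,0,0.9,0,0,0],[-1,0,0,1.7,0,0,0],[-1,0,0,2.5,0,0,0],[-1,0,-1.0,3,0,0,0],[-1,0,-2.2,3,0,0,0]]
  ]
}}

```text
time: 25.4
tcp_pos: [0.455, 0.0807, 0.1863]
orientation: [2.597, 1.766, 0.005]
contact_force: [1.2, -0.4, 0.1]
opening: 0.999
```

Call:
{"fn": "step_arm", "kwargs": {
  "commands": [
    [[-1,0,-1.2,0,0,0,0],[-1,0,-2.4,0,0,0,0],[-1,0,-3.6,0,0,0,0],[-1,0,-4.6,0,0,0,0],[-1,0,-5,0,0,0,0],[-1,0,-5,0,0,0,0],[-1,0,-5,0,0,0,0],[-1,0,-5,0,0,0,0],[-1,0,-5,0,0,0,0],[-1,0,-5,0,0,0,0]]
  ]
}}

```text
time: 26.65
tcp_pos: [0.4541, -0.1186, 0.1839]
orientation: [-2.599, -1.765, -0.0]
contact_force: [0.4, -0.5, -0.2]
opening: 0.997
```

```bash
python3 st.py
python3 - <<'E'
from h import *
s=cam('side'); t=cam('top')
a=cv2.resize(s['color'][255:335,260:360,::-1],(500,400),interpolation=cv2.INTER_CUBIC)
b=cv2.resize(t['color'][225:300,225:300,::-1],(600,600),interpolation=cv2.INTER_CUBIC)
cv2.imwrite('pics/a6.png',a);cv2.imwrite('pics/b6.png',b)
E
```

```text
{'time': 26.65, 'qpos': [-0.2555, 0.1646, -0.2141, 1.1921, 0.0, 1.6931], 'tcp_pos': [0.4541, -0.1186, 0.1839], 'orientation': [-2.5991, -1.7647, -0.0], 'contact_force': [0.4472, -0.5277, -0.2498], 'wrist_torque': [0.0149, 0.0095, 0.0149], 'opening': 0.9973}
```

View pics/a6.png

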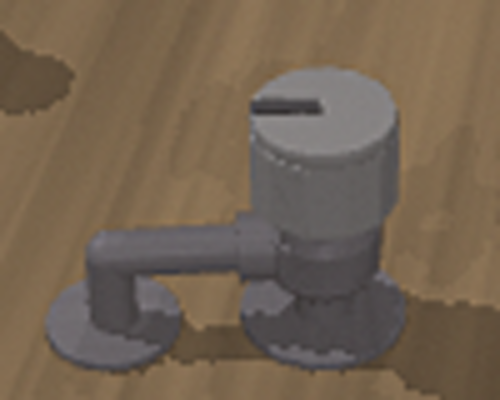

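View pics/b6.png

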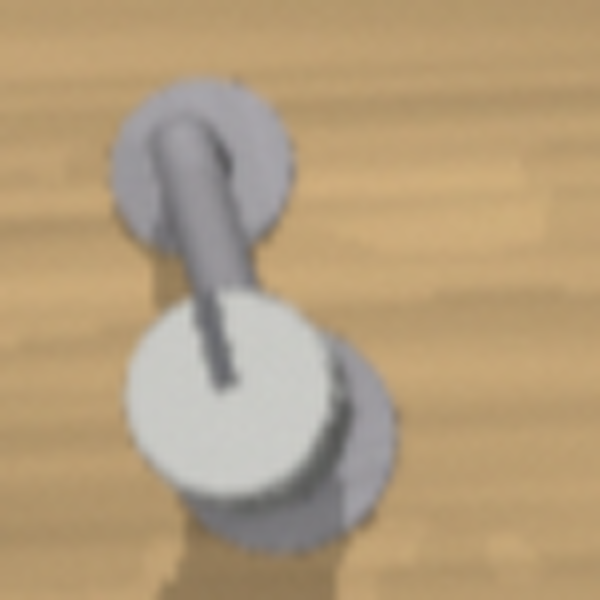

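The knob is home and free. In the top crop the pointer runs from (225,385) to (203,290), nearly along the pipe. I'll measure both directions in world axes.

Run:
```python
from h import *
t=load('top'); s=load('side')
def white(c,box,th):
    u0,v0,u1,v1=box; hsv=cv2.cvtColor(c['color'],cv2.COLOR_RGB2HSV).astype(int); M=np.zeros(c['depth'].shape,np.uint8)
    M[v0:v1,u0:u1]=((hsv[...,1]<25)&(hsv[...,2]>th))[v0:v1,u0:u1]; return M
def meas(c,box,th,zt,darkth,bright):
    M=white(c,box,th); cn=max(cv2.findContours(M,0,cv2.CHAIN_APPROX_NONE)[0],key=cv2.contourArea)
    h=cv2.convexHull(cn)[:,0]; P=np.array([onz(c,u,v,zt) for u,v in h])[:,:2].astype(np.float32); 
    (ctr,r)=cv2.minEnclosingCircle(P); ctr=np.array(ctr)
    g=c['color'].astype(float).mean(2); q=[];w=[]
    u0,v0,u1,v1=box
    for v in range(v0,v1):
        for u in range(u0,u1):
            p=onz(c,u,v,zt+.003)[:2]
            if np.linalg.norm(p-ctr)<.0235 and g[v,u]<darkth: q.append(p);w.append(bright-g[v,u])
    q=np.array(q);w=np.array(w); m=(q*w[:,None]).sum(0)/w.sum(); e,V=np.linalg.eigh(np.cov(q.T,aweights=w)); d=V[:,1]; d*=np.sign(d@(m-ctr))
    print(len(q),'ctr',ctr,r,'axis dir',np.degrees(np.arctan2(d[1],d[0])),'from ctr',np.degrees(np.arctan2(*(m-ctr)[::-1])),m)
meas(t,(235,255,272,292),160,.098,165,200)
g=s['color'].astype(int).mean(2).astype(int)
for v in range(273,280): print(v,g[v,308:328].tolist())
meas(s,(308,264,342,290),125,.098,95,125)
# pipe edges in top view at the pipe's mid height .035
hsv=cv2.cvtColor(t['color'],cv2.COLOR_RGB2HSV).astype(int)
ax=np.array([.453,.169]); Q=[]
for v in range(232,270):
    for u in range(240,262):
        p=dep(t,u,v); r=np.linalg.norm(p[:2]-ax)
        if .038<p[2]<.05 and .03<r<.085: Q.append(p)
Q=np.array(Q); print(len(Q)); l=cv2.fitLine(Q[:,:2].astype(np.float32),cv2.DIST_HUBER,0,.01,.01).ravel(); print('pipe top depth',np.degrees(np.arctan2(l[1],l[0])),'y at ax',l[3]+l[1]/l[0]*(ax[0]-l[2]))
for n,c,b in(('top',t,(225,225,300,300)),('side',s,(262,290,305,335))):
    P=[];
    for v in range(b[1],b[3]):
        for u in range(b[0],b[2]):
            p=dep(c,u,v)
            if -.002<p[2]<.008 and np.linalg.norm(p[:2]-(.53,.19))<.03: 
                hh=cv2.cvtColor(c['color'][v:v+1,u:u+1],cv2.COLOR_RGB2HSV)[0,0]
                if hh[1]<40: P.append(onz(c,u,v,.003)[:2])
    P=np.array(P,np.float32); h=cv2.minEnclosingCircle(P); print(n,'outlet flange',len(P),h, np.degrees(np.arctan2(h[0][1]-ax[1],h[0][0]-ax[0])))
```

```text
40 ctr [0.45249701 0.16818564] 0.026939138770103455 axis dir 14.039986717217579 from ctr 17.31697110746501 [0.46440117 0.17189724]
273 [104, 102, 103, 122, 137, 137, 137, 136, 135, 136, 135, 136, 135, 135, 133, 133, 132, 132, 132, 131]
274 [105, 104, 119, 139, 111, 110, 112, 110, 113, 124, 125, 123, 125, 124, 123, 122, 134, 133, 131, 132]
275 [105, 102, 80, 81, 74, 73, 76, 73, 74, 77, 77, 76, 77, 77, 75, 87, 139, 134, 132, 130]
276 [103, 102, 73, 69, 69, 71, 72, 71, 71, 70, 68, 67, 65, 66, 64, 69, 107, 137, 132, 132]
277 [104, 103, 79, 53, 54, 54, 53, 52, 51, 50, 65, 67, 79, 62, 60, 63, 97, 136, 131, 131]
278 [103, 102, 128, 132, 131, 131, 133, 133, 132, 132, 131, 131, 134, 129, 129, 129, 130, 132, 132, 131]
279 [105, 103, 112, 139, 137, 136, 134, 136, 136, 135, 135, 135, 134, 135, 135, 134, 133, 133, 132, 132]
36 ctr [0.45333996 0.16810893] 0.026225194334983826 axis dir 10.987841014277226 from ctr 21.111162406374387 [0.46523283 0.17270066]
151
pipe top depth 17.185429 y at ax 0.1664038083147064
top outlet flange 238 ((0.5294582843780518, 0.1898147463798523), 0.025655396282672882) 15.228950378673309
side outlet flange 317 ((0.5305333733558655, 0.18848377466201782), 0.027101222425699234) 14.106073402821327
```

Run:
```python
from h import *
t=load('top'); s=load('side')
# side: ridge centroid row per column (dark weight), fit line
g=s['color'].astype(float).mean(2); X=[]
for u in range(311,322):
    w=np.clip(128-g[272:281,u],0,None); X.append((u,(w*np.arange(272,281)).sum()/w.sum()))
X=np.array(X); k=np.polyfit(X[:,0],X[:,1],1); print('side line',k, np.round(X[:,1],2))
for z in(.0995,.101):
    A=onz(s,322,np.polyval(k,322),z);B=onz(s,311,np.polyval(k,311),z);D=B-A;print(z,'side ptr',np.degrees(np.arctan2(D[1],D[0])),A,B)
g=t['color'].astype(float).mean(2); X=[]
for v in range(261,273):
    print(v,g[v,245:262].astype(int).tolist())
    w=np.clip(185-g[v,247:257],0,None); w[w<8]=0; X.append((v,(w*np.arange(247,257)).sum()/w.sum()))
X=np.array(X); print(np.round(X,2).tolist())
X=X[2:-1]; k=np.polyfit(X[:,0],X[:,1],1)
A=onz(t,np.polyval(k,272),272,.1);B=onz(t,np.polyval(k,262),262,.1);D=B-A;print('top ptr',np.degrees(np.arctan2(D[1],D[0])),A,B)
```

```text
side line [3.57861729e-02 2.64618605e+02] [275.54 275.74 275.92 275.96 275.93 275.97 276.1  276.04 276.01 275.95
 276.04]
0.0995 side ptr 7.27063722715645 [0.4574605  0.16930941 0.0995    ] [0.47717111 0.17182413 0.0995    ]
0.101 side ptr 7.270637227156609 [0.4570784  0.17129068 0.101     ] [0.47672837 0.17379766 0.101     ]
261 [122, 123, 123, 120, 116, 123, 130, 165, 171, 176, 170, 161, 152, 158, 155, 160, 162]
262 [122, 125, 140, 155, 127, 113, 120, 169, 192, 197, 197, 194, 184, 176, 169, 168, 164]
263 [134, 157, 175, 185, 141, 112, 113, 148, 190, 199, 200, 199, 197, 196, 194, 186, 177]
264 [166, 190, 197, 193, 142, 112, 111, 136, 187, 199, 200, 201, 200, 200, 200, 199, 191]
265 [192, 199, 198, 194, 149, 114, 108, 133, 188, 199, 200, 200, 200, 200, 201, 200, 199]
266 [200, 199, 200, 197, 175, 130, 110, 123, 182, 199, 200, 199, 199, 200, 200, 201, 199]
267 [199, 199, 199, 198, 193, 143, 111, 116, 163, 192, 200, 201, 200, 199, 200, 200, 200]
268 [200, 200, 201, 199, 194, 147, 114, 111, 136, 186, 198, 199, 200, 198, 199, 200, 200]
269 [199, 199, 200, 200, 196, 157, 119, 109, 131, 186, 199, 199, 198, 200, 200, 199, 200]
270 [199, 200, 200, 198, 197, 176, 128, 109, 121, 183, 198, 199, 200, 199, 201, 201, 200]
271 [199, 200, 198, 199, 199, 192, 140, 111, 116, 163, 192, 199, 200, 200, 199, 201, 199]
272 [200, 200, 201, 199, 199, 195, 152, 115, 117, 147, 189, 199, 200, 202, 201, 200, 201]
[[261.0, 250.01], [262.0, 249.46], [263.0, 250.3], [264.0, 250.54], [265.0, 250.62], [266.0, 250.94], [267.0, 251.34], [268.0, 251.58], [269.0, 251.7], [270.0, 251.95], [271.0, 252.32], [272.0, 252.54]]
top ptr 13.25529171052398 [0.45536463 0.16992095 0.1       ] [0.47634672 0.17486362 0.1       ]
```

From above the pointer reads 13.3° and the outlet 15.5°, about the 2° play past the stop. The tool had turned to an equivalent of 8.3°, so the fingers rather than the knob seem to have moved the last 5°. I'll regrip on the flats at 13.3° and test the stop with a short turn.

Call:
{"fn": "step_arm", "kwargs": {
  "commands": [
    [[-1,0,1.3,0,0,0,0.83],[-1,0,2.6,0,0,0,0.83],[-1,0,3.9,0,0,0,0.83],[-1,0,5.2,0,0,0,0.83],[-1,0,6.4,0,0,0,0.83],[-1,0,7.19,0,0,0,0.83],[-1,0,7.19,0,0,0,0.83],[-1,0,7.19,-0.6,0,0,0.83],[-1,0,7.19,-1.2,0,0,0.83],[-1,0,7.19,-1.8,0,0,0.83]]
  ]
}}

```text
time: 28.0
tcp_pos: [0.4541, 0.1679, 0.1113]
orientation: [2.521, 1.874, 0.0]
contact_force: [0.4, 0.1, -0.5]
opening: 1.001
```

Call:
{"fn": "step_arm", "kwargs": {
  "commands": [
    [[-1,0,0,-0.4,0,0,0],[-1,0,0,-0.8,0,0,0],[-1,0,0,-1.1,0,0,0],[-1,0,0,-1.2,0,0,0],[-1,0,0,-1.2,0,0,0],[1,0,0,-1.2,0,0,0],[1,0,0,-1.2,0,0,0],[1,0,0,-1.2,0,0,0],[1,0,0,-1.2,0,0,0],[1,0,0,-1.2,0,0,0]]
  ],
  "grip_force": 90
}}

```text
time: 29.25
tcp_pos: [0.4543, 0.1688, 0.0648]
orientation: [2.52, 1.875, 0.002]
contact_force: [-3.7, -1.4, 11.5]
opening: 0.618
```

```bash
python3 st.py
```

```text
{'time': 29.25, 'qpos': [0.3557, 0.2796, -0.3861, 0.9041, -0.0, 2.2179], 'tcp_pos': [0.4543, 0.1688, 0.0648], 'orientation': [2.5201, 1.8753, 0.0016], 'contact_force': [-3.7095, -1.4082, 11.484], 'wrist_torque': [-0.224, 0.8346, 0.0189], 'opening': 0.6177}
```

Call:
{"fn": "step_arm", "kwargs": {
  "commands": [
    [[1,0,0,0,0,0,0],[1,0,0,0,0,0,0],[1,0,0,0,0,0,-0.05],[1,0,0,0,0,0,-0.1],[1,0,0,0,0,0,-0.15],[1,0,0,0,0,0,-0.2],[1,0,0,0,0,0,-0.25],[1,0,0,0,0,0,-0.3],[1,0,0,0,0,0,-0.35],[1,0,0,0,0,0,-0.4]]
  ]
}}

```text
time: 30.5
tcp_pos: [0.4544, 0.1692, 0.0648]
orientation: [-2.559, -1.822, -0.002]
contact_force: [-3.5, 1.7, 12.0]
opening: 0.615
```

```bash
python3 st.py
```

```text
{'time': 30.5, 'qpos': [0.356, 0.2796, -0.3859, 0.9039, 0.0005, 2.2598], 'tcp_pos': [0.4544, 0.1692, 0.0648], 'orientation': [-2.5588, -1.8225, -0.0024], 'contact_force': [-3.5248, 1.6778, 12.0177], 'wrist_torque': [0.2087, 0.6632, 0.2816], 'opening': 0.6155}
```

Call:
{"fn": "step_arm", "kwargs": {
  "commands": [
    [[1,0,0,0,0,0,-0.1],[1,0,0,0,0,0,-0.2],[1,0,0,0,0,0,-0.3],[1,0,0,0,0,0,-0.4],[1,0,0,0,0,0,-0.5],[1,0,0,0,0,0,-0.6],[1,0,0,0,0,0,-0.7],[1,0,0,0,0,0,-0.8],[1,0,0,0,0,0,-0.9],[1,0,0,0,0,0,-1.0]]
  ]
}}

```text
time: 31.75
tcp_pos: [0.4543, 0.1695, 0.0648]
orientation: [-2.65, -1.686, -0.002]
contact_force: [-4.4, 2.5, 11.8]
opening: 0.611
```

```bash
python3 st.py
```

```text
{'time': 31.75, 'qpos': [0.3562, 0.2796, -0.3859, 0.904, 0.0012, 2.3643], 'tcp_pos': [0.4543, 0.1695, 0.0648], 'orientation': [-2.6496, -1.6862, -0.0025], 'contact_force': [-4.4126, 2.5162, 11.7942], 'wrist_torque': [0.7222, 1.0788, 0.7441], 'opening': 0.6106}
```

The torque rose to 0.74 N m, well above shaft friction, so this is the stop. I unwind the elastic twist a little, release and look again.

Call:
{"fn": "step_arm", "kwargs": {
  "commands": [
    [[1,0,0,0,0,0,0.2],[1,0,0,0,0,0,0.4],[1,0,0,0,0,0,0.5],[-1,0,0,0,0,0,0.5],[-1,0,0,0,0,0,0.5],[-1,0,0,0,0,0,0.5],[-1,0,0,0,0,0,0.5],[-1,0,0,0.3,0,0,0.5],[-1,0,0,1.0,0,0,0.5],[-1,0,0,2.0,0,0,0.5]]
  ]
}}

```text
time: 33.0
tcp_pos: [0.4535, 0.1684, 0.145]
orientation: [-2.606, -1.754, 0.002]
contact_force: [1.2, -0.1, -0.3]
opening: 0.998
```

Call:
{"fn": "step_arm", "kwargs": {
  "commands": [
    [[-1,0,0,1,0,0,0],[-1,0,-1.2,1,0,0,0],[-1,0,-2.4,1,0,0,0],[-1,0,-3.6,1,0,0,0],[-1,0,-4.8,1,0,0,0],[-1,0,-6,1,0,0,0],[-1,0,-7,1,0,0,0],[-1,0,-7.2,1,0,0,0],[-1,0,-7.2,1,0,0,0],[-1,0,-7.2,1,0,0,0]]
  ]
}}

```text
time: 34.25
tcp_pos: [0.4541, -0.1184, 0.1841]
orientation: [-2.605, -1.756, -0.0]
contact_force: [0.3, -0.1, -0.8]
opening: 1.0
```

```bash
python3 st.py
cat > top.py <<'E'
from h import *
s=cam('side'); t=cam('top')
import sys
n=sys.argv[1]
o=np.zeros((480,800,3),np.uint8)
o[:400,:400]=cv2.resize(t['color'][225:300,225:300,::-1],(400,400),interpolation=cv2.INTER_CUBIC)
o[:400,400:]=cv2.resize(s['color'][255:335,270:350,::-1],(400,400),interpolation=cv2.INTER_CUBIC)
cv2.imwrite(f'pics/{n}.png',o)
g=t['color'].astype(float).mean(2); X=[]
for v in range(263,272):
    w=np.clip(185-g[v,247:257],0,None); w[w<8]=0; X.append((v,(w*np.arange(247,257)).sum()/w.sum()))
X=np.array(X); k=np.polyfit(X[:,0],X[:,1],1)
A=onz(t,np.polyval(k,272),272,.1);B=onz(t,np.polyval(k,262),262,.1);D=B-A;print('top ptr',np.degrees(np.arctan2(D[1],D[0])))
print('knob top z',[np.round(dep(t,u,v)[2],4) for u,v in((257,272),(256,278),(260,276))])
for z in(.098,):
    print('side knob top z',[np.round(dep(s,u,v)[2],4) for u,v in((328,276),(325,281),(333,278))])
g=s['color'].astype(float).mean(2); X=[]
for u in range(313,322):
    w=np.clip(128-g[272:281,u],0,None); X.append((u,(w*np.arange(272,281)).sum()/w.sum()))
X=np.array(X); k=np.polyfit(X[:,0],X[:,1],1)
A=onz(s,322,np.polyval(k,322),.1);B=onz(s,311,np.polyval(k,311),.1);D=B-A;print('side ptr',np.degrees(np.arctan2(D[1],D[0])))
E
python3 top.py c7
```

```text
{'time': 34.25, 'qpos': [-0.2552, 0.1643, -0.2139, 1.1925, 0.0002, 1.7003], 'tcp_pos': [0.4541, -0.1184, 0.1841], 'orientation': [-2.6051, -1.7557, -0.0003], 'contact_force': [0.2532, -0.0637, -0.8196], 'wrist_torque': [-0.0067, -0.0078, 0.0078], 'opening': 1.0}
top ptr 10.600231243367157
knob top z [np.float64(0.0981), np.float64(0.094), np.float64(0.0988)]
side knob top z [np.float64(0.0986), np.float64(0.0991), np.float64(0.0989)]
side ptr 10.978381010455156
```

View pics/c7.png

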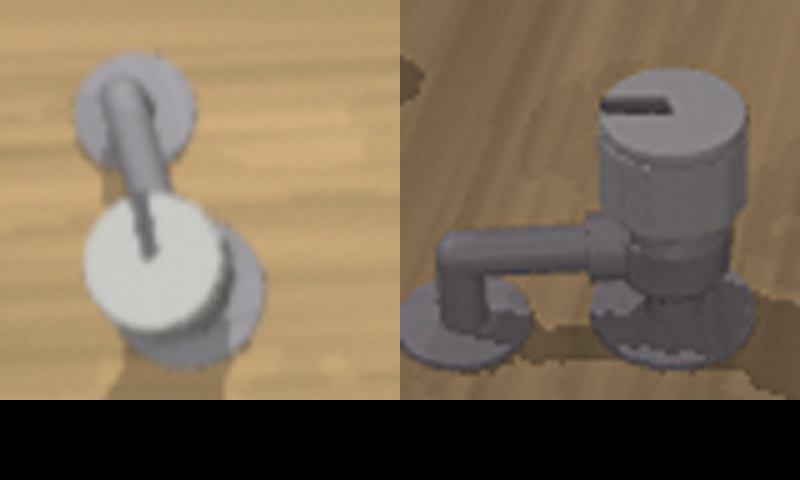

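The knob top is at 98 mm, so it is home. The pointer reads 10.6–11.0° in the two views and the outlet 15°, so it sits at the clockwise side of its 2° play after the hard push. I regrip lightly at an equivalent of 13.5°, which centres the pointer within the play and leaves the shaft at its stop.

Call:
{"fn": "step_arm", "kwargs": {
  "commands": [
    [[-1,0,1.3,0,0,0,0.92],[-1,0,2.6,0,0,0,0.92],[-1,0,3.9,0,0,0,0.92],[-1,0,5.2,0,0,0,0.92],[-1,0,6.4,0,0,0,0.92],[-1,0,7.19,0,0,0,0.92],[-1,0,7.19,0,0,0,0.92],[-1,0,7.19,-0.6,0,0,0.92],[-1,0,7.19,-1.2,0,0,0.92],[-1,0,7.19,-1.8,0,0,0.92]]
  ]
}}

```text
time: 35.6
tcp_pos: [0.4538, 0.1679, 0.1113]
orientation: [2.518, 1.878, 0.0]
contact_force: [0.0, -0.2, 0.3]
opening: 1.001
```

Call:
{"fn": "step_arm", "kwargs": {
  "commands": [
    [[-1,0,0,-0.4,0,0,0],[-1,0,0,-0.8,0,0,0],[-1,0,0,-1.1,0,0,0],[-1,0,0,-1.17,0,0,0],[-1,0,0,-1.17,0,0,0],[1,0,0,-1.17,0,0,0],[1,0,0,-1.17,0,0,0],[1,0,0,-1.17,0,0,0],[1,0,0,-1.17,0,0,0],[1,0,0,-1.17,0,0,0]]
  ],
  "grip_force": 40
}}

```text
time: 36.85
tcp_pos: [0.4543, 0.1684, 0.0658]
orientation: [2.518, 1.878, 0.002]
contact_force: [-2.8, -0.3, 8.9]
opening: 0.624
```

```bash
python3 st.py
```

```text
{'time': 36.85, 'qpos': [0.355, 0.2784, -0.3848, 0.9067, 0.0001, 2.2151], 'tcp_pos': [0.4543, 0.1684, 0.0658], 'orientation': [2.5183, 1.8779, 0.0015], 'contact_force': [-2.8337, -0.2866, 8.9046], 'wrist_torque': [-0.1204, 0.5558, -0.0557], 'opening': 0.6241}
```

The jaws sit flat (0.624) and the torque is near zero, so the shaft was not moved. Releasing and backing away.

Call:
{"fn": "step_arm", "kwargs": {
  "commands": [
    [[1,0,0,0,0,0,0],[1,0,0,0,0,0,0],[-1,0,0,0,0,0,0],[-1,0,0,0,0,0,0],[-1,0,0,0,0,0,0],[-1,0,0,0,0,0,0],[-1,0,0,0.1,0,0,0],[-1,0,0,0.5,0,0,0],[-1,0,0,1.2,0,0,0],[-1,0,0,2.0,0,0,0]]
  ]
}}

```text
time: 38.1
tcp_pos: [0.4538, 0.1682, 0.146]
orientation: [-2.518, -1.878, 0.001]
contact_force: [-0.2, -0.1, 0.4]
opening: 1.002
```

Call:
{"fn": "step_arm", "kwargs": {
  "commands": [
    [[-1,0,0,1,0,0,0],[-1,0,-1.2,1,0,0,0],[-1,0,-2.4,1,0,0,0],[-1,0,-3.6,1,0,0,0],[-1,0,-4.8,1,0,0,0],[-1,0,-6,1,0,0,0],[-1,0,-7,1,0,0,0],[-1,0,-7.2,1,0,0,0],[-1,0,-7.2,1,0,0,0],[-1,0,-7.2,1,0,0,0]]
  ]
}}

```text
time: 39.35
tcp_pos: [0.4541, -0.1188, 0.1852]
orientation: [-2.517, -1.879, -0.0]
contact_force: [-0.2, 0.6, 1.2]
opening: 1.001
```

```bash
python3 st.py; python3 top.py c8
python3 - <<'E'
from h import *
c=load('top'); cv2.imwrite('pics/t8.png',c['color'][:,:,::-1])
E
```

```text
{'time': 39.35, 'qpos': [-0.256, 0.1642, -0.2113, 1.1953, 0.0002, 1.6031], 'tcp_pos': [0.4541, -0.1188, 0.1852], 'orientation': [-2.5174, -1.8791, -0.0002], 'contact_force': [-0.1863, 0.5694, 1.1529], 'wrist_torque': [-0.0348, 0.0141, 0.0454], 'opening': 1.0011}
top ptr 11.175228289803092
knob top z [np.float64(0.1003), np.float64(0.0953), np.float64(0.0973)]
side knob top z [np.float64(0.0989), np.float64(0.0987), np.float64(0.1006)]
side ptr 10.380276838177842
```

View pics/c8.png

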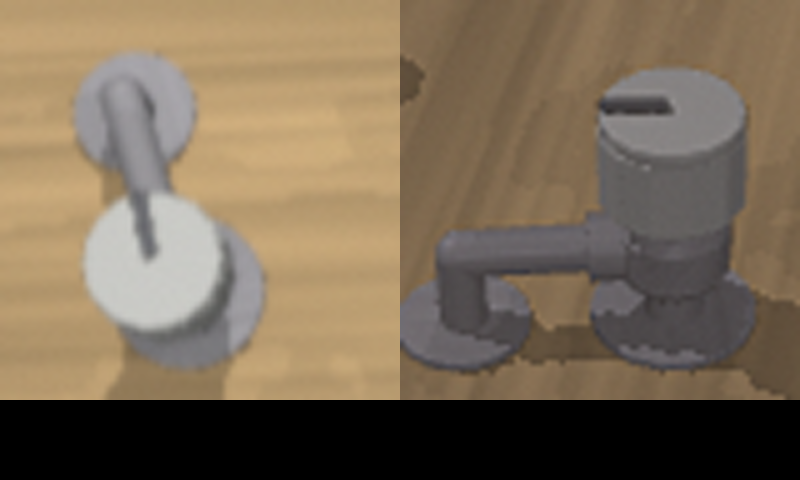

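View pics/t8.png

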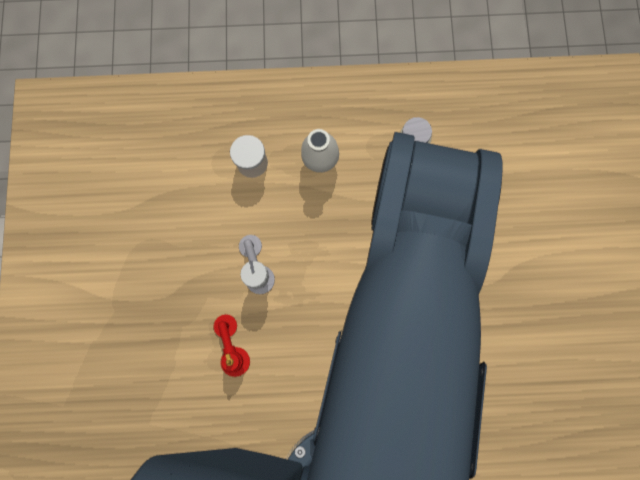

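The pointer lies over the outlet pipe, the knob is home, and the tub, vase and jar are where they stood. The angle readings scatter by ±1.5°, so I average several pictures and compare pointer and pipe in the same view before handing in.

Run:
```python
from h import *
T=[manip.read_camera('top') for _ in range(6)]; S=[manip.read_camera('side') for _ in range(6)]
t=dict(T[0]); t['color']=np.mean([x['color'].astype(float) for x in T],0); t['depth']=np.median([x['depth'] for x in T],0)
s=dict(S[0]); s['color']=np.mean([x['color'].astype(float) for x in S],0); s['depth']=np.median([x['depth'] for x in S],0)
pickle.dump((t,s),open('avg.pkl','wb'))
def ang(c,a,b,z):
    D=onz(c,*a,z)-onz(c,*b,z); return np.degrees(np.arctan2(D[1],D[0]))
g=t['color'].mean(2)
# pointer edges subpixel per row (level crossing at 155)
def cross(xs,vals,lv):
    out=[]
    for i in range(len(xs)-1):
        if (vals[i]-lv)*(vals[i+1]-lv)<0: out.append(xs[i]+(lv-vals[i])/(vals[i+1]-vals[i]))
    return out
R=[]
for v in range(263,272):
    xs=np.arange(246,260); cr=cross(xs,g[v,246:260],158); R.append((v,cr[0],cr[-1])); 
R=np.array(R); print(np.round(R,2).tolist())
for j in(1,2):
    k=np.polyfit(R[:,0],R[:,j],1); print('top ptr edge',j,ang(t,(np.polyval(k,262),262),(np.polyval(k,272),272),.101 if j==1 else .099))
g=s['color'].mean(2); R=[]
for u in range(312,322):
    cr=cross(np.arange(271,282),g[271:282,u],105); R.append((u,cr[0],cr[-1]))
R=np.array(R); print(np.round(R,2).tolist())
for j in(1,2):
    k=np.polyfit(R[:,0],R[:,j],1); print('side ptr edge',j,ang(s,(312,np.polyval(k,312)),(322,np.polyval(k,322)),.1))
# pipe in top via saturation edges
hs=cv2.cvtColor(t['color'].astype(np.uint8),cv2.COLOR_RGB2HSV).astype(float); 
Q=[]
P=np.array([(dep(t,u,v)) for v in range(236,262) for u in range(242,262)])
ax=np.array([.4528,.1682]); r=np.linalg.norm(P[:,:2]-ax,axis=1); k=(P[:,2]>.041)&(P[:,2]<.048)&(r>.035)&(r<.078)
l=cv2.fitLine(P[k][:,:2].astype(np.float32),cv2.DIST_L2,0,.01,.01).ravel(); print('pipe ridge',k.sum(),np.degrees(np.arctan2(l[1],l[0])),P[k].mean(0),np.degrees(np.arctan2(*(P[k].mean(0)[:2]-ax)[::-1])))
# side: pipe upper edge & ridge depth
P=np.array([(dep(s,u,v)) for v in range(296,312) for u in range(280,312)])
r=np.linalg.norm(P[:,:2]-ax,axis=1); k=(P[:,2]>.041)&(P[:,2]<.048)&(r>.03)&(r<.075)
l=cv2.fitLine(P[k][:,:2].astype(np.float32),cv2.DIST_L2,0,.01,.01).ravel(); print('pipe ridge side',k.sum(),np.degrees(np.arctan2(l[1],l[0])),P[k].mean(0),np.degrees(np.arctan2(*(P[k].mean(0)[:2]-ax)[::-1])))
```

```text
[[263.0, 248.75, 252.54], [264.0, 249.4, 252.57], [265.0, 249.7, 252.74], [266.0, 249.69, 253.25], [267.0, 249.65, 253.4], [268.0, 249.79, 253.41], [269.0, 250.37, 253.53], [270.0, 250.64, 253.75], [271.0, 250.81, 254.21]]
top ptr edge 1 11.762994565377008
top ptr edge 2 10.395485603962523
[[312.0, 271.2, 277.62], [313.0, 277.47, 277.47], [314.0, 273.98, 277.5], [315.0, 273.99, 277.63], [316.0, 273.97, 277.63], [317.0, 273.96, 277.62], [318.0, 273.95, 277.63], [319.0, 273.95, 277.62], [320.0, 273.93, 277.5], [321.0, 273.88, 277.64]]
side ptr edge 1 11.27526588500038
side ptr edge 2 10.173112567266028
pipe ridge 100 16.076197 [0.50766212 0.18373128 0.04288628] 15.806638196228615
pipe ridge side 145 10.732747 [0.50153972 0.18517244 0.04406808] 19.199452077543913
```

Averaged, the pointer is at 11° and the outlet at about 15.3°. That is 4° past, a bit more than the play, because of the hard push. One more light regrip, 2° further counter-clockwise and inside the play, brings it closer; the torque will show whether the shaft stays put.

Call:
{"fn": "step_arm", "kwargs": {
  "commands": [
    [[-1,0,1.3,0,0,0,0.35],[-1,0,2.6,0,0,0,0.35],[-1,0,3.9,0,0,0,0.35],[-1,0,5.2,0,0,0,0.35],[-1,0,6.4,0,0,0,0.35],[-1,0,7.19,0,0,0,0.35],[-1,0,7.19,0,0,0,0.35],[-1,0,7.19,-0.6,0,0,0.35],[-1,0,7.19,-1.2,0,0,0.35],[-1,0,7.19,-1.8,0,0,0.35]]
  ]
}}

```text
time: 41.3
tcp_pos: [0.4541, 0.167, 0.1124]
orientation: [2.484, 1.923, 0.0]
contact_force: [0.3, 0.5, 0.2]
opening: 1.002
```

Call:
{"fn": "step_arm", "kwargs": {
  "commands": [
    [[-1,0,0,-0.4,0,0,0],[-1,0,0,-0.8,0,0,0],[-1,0,0,-1.1,0,0,0],[-1,0,0,-1.17,0,0,0],[1,0,0,-1.17,0,0,0],[1,0,0,-1.17,0,0,0],[1,0,0,-1.17,0,0,0],[1,0,0,-1.17,0,0,0],[1,0,0,-1.17,0,0,0],[1,0,0,-1.17,0,0,0]]
  ],
  "grip_force": 50
}}

```text
time: 42.55
tcp_pos: [0.4544, 0.168, 0.0673]
orientation: [2.483, 1.924, 0.002]
contact_force: [-3.4, -1.2, 10.0]
opening: 0.628
```

```bash
python3 st.py
```

```text
{'time': 42.55, 'qpos': [0.3542, 0.2765, -0.3831, 0.91, -0.0001, 2.1777], 'tcp_pos': [0.4544, 0.168, 0.0673], 'orientation': [2.4833, 1.9235, 0.0017], 'contact_force': [-3.3626, -1.2302, 10.006], 'wrist_torque': [-0.3421, 0.7171, -0.0538], 'opening': 0.6279}
```

Call:
{"fn": "step_arm", "kwargs": {
  "commands": [
    [[1,0,0,0,0,0,0],[1,0,0,0,0,0,0.03],[1,0,0,0,0,0,0.06],[1,0,0,0,0,0,0.09],[1,0,0,0,0,0,0.12],[1,0,0,0,0,0,0.16],[1,0,0,0,0,0,0.2],[1,0,0,0,0,0,0.24],[1,0,0,0,0,0,0.27],[1,0,0,0,0,0,0.3]]
  ]
}}

```text
time: 43.8
tcp_pos: [0.4545, 0.168, 0.0673]
orientation: [2.453, 1.962, 0.002]
contact_force: [-3.0, -1.1, 7.7]
opening: 0.626
```

```bash
python3 st.py
```

```text
{'time': 43.8, 'qpos': [0.3542, 0.2766, -0.383, 0.9098, -0.0001, 2.1461], 'tcp_pos': [0.4545, 0.168, 0.0673], 'orientation': [2.4526, 1.9624, 0.0019], 'contact_force': [-3.0434, -1.105, 7.6691], 'wrist_torque': [-0.2608, 0.5296, -0.0899], 'opening': 0.6261}
```

Torque is only −0.09 N m, below the 0.2 N m that moves the shaft, so I was only taking up play. Releasing and backing off.

Call:
{"fn": "step_arm", "kwargs": {
  "commands": [
    [[-1,0,0,0,0,0,0],[-1,0,0,0,0,0,0],[-1,0,0,0,0,0,0],[-1,0,0,0,0,0,0],[-1,0,0,0.1,0,0,0],[-1,0,0,0.5,0,0,0],[-1,0,0,1.2,0,0,0],[-1,0,0,2.0,0,0,0],[-1,0,0,3.0,0,0,0],[-1,0,-1,3.0,0,0,0]]
  ]
}}

```text
time: 45.05
tcp_pos: [0.4557, 0.1292, 0.1892]
orientation: [2.449, 1.965, 0.007]
contact_force: [0.7, -0.8, -0.3]
opening: 0.999
```

Call:
{"fn": "step_arm", "kwargs": {
  "commands": [
    [[-1,0,-1.2,0,0,0,0],[-1,0,-2.4,0,0,0,0],[-1,0,-3.6,0,0,0,0],[-1,0,-4.8,0,0,0,0],[-1,0,-6,0,0,0,0],[-1,0,-6.2,0,0,0,0],[-1,0,-6.2,0,0,0,0],[-1,0,-6.2,0,0,0,0],[-1,0,-6.2,0,0,0,0],[-1,0,-6.2,0,0,0,0]]
  ]
}}

```text
time: 46.3
tcp_pos: [0.4541, -0.1195, 0.1863]
orientation: [-2.452, -1.964, -0.0]
contact_force: [0.5, -0.2, 0.1]
opening: 1.0
```

```bash
python3 st.py; python3 top.py c9
python3 - <<'E'
from h import *
t=load('top');s=load('side')
def ang(c,a,b,z):
    D=onz(c,*a,z)-onz(c,*b,z); return np.degrees(np.arctan2(D[1],D[0]))
def cross(xs,vals,lv):
    return [xs[i]+(lv-vals[i])/(vals[i+1]-vals[i]) for i in range(len(xs)-1) if (vals[i]-lv)*(vals[i+1]-lv)<0]
g=t['color'].astype(float).mean(2);R=[]
for v in range(264,272):
    cr=cross(np.arange(246,260),g[v,246:260],158); R.append((v,cr[0],cr[-1]))
R=np.array(R)
for j in(1,2):
    k=np.polyfit(R[:,0],R[:,j],1); print('top edge',ang(t,(np.polyval(k,262),262),(np.polyval(k,272),272),.1))
g=s['color'].astype(float).mean(2);R=[]
for u in range(314,322):
    cr=cross(np.arange(272,282),g[272:282,u],105); R.append((u,cr[0],cr[-1]))
R=np.array(R); print(np.round(R,2).tolist())
for j in(1,2):
    k=np.polyfit(R[:,0],R[:,j],1); print('side edge',ang(s,(312,np.polyval(k,312)),(322,np.polyval(k,322)),.1))
E
```

```text
{'time': 46.3, 'qpos': [-0.2574, 0.1641, -0.2086, 1.1982, 0.0, 1.5337], 'tcp_pos': [0.4541, -0.1195, 0.1863], 'orientation': [-2.4521, -1.9638, -0.0], 'contact_force': [0.4738, -0.1566, 0.0918], 'wrist_torque': [-0.0159, 0.0197, -0.022], 'opening': 1.0}
top ptr 13.398681753280869
knob top z [np.float64(0.0955), np.float64(0.0966), np.float64(0.0974)]
side knob top z [np.float64(0.1006), np.float64(0.0996), np.float64(0.1012)]
side ptr 13.45085532453406
top edge 15.033686339827733
top edge 12.479370207904623
[[314.0, 274.42, 277.63], [315.0, 274.43, 277.61], [316.0, 274.42, 277.62], [317.0, 274.43, 277.62], [318.0, 274.42, 277.63], [319.0, 274.41, 277.61], [320.0, 273.86, 277.47], [321.0, 273.88, 277.64]]
side edge 18.241969591824063
side edge 11.392501442117002
```

View pics/c9.png

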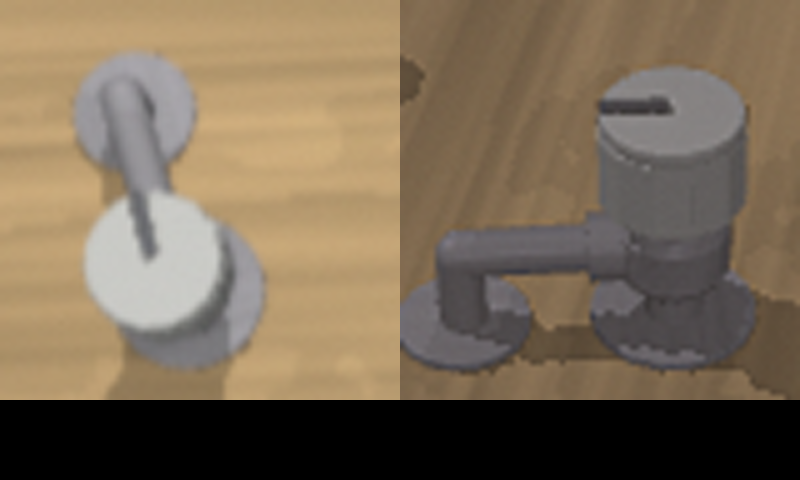

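The pointer now reads 13.4° in both views against an outlet at about 15°. The knob is home, with its top near 98 mm, and it is untouched. Handing in.

Run:
```python
from cell import manip
print(manip.job_done())
```

```text
the job is handed in; nothing more can be done
None
```

The knob is back on the grey valve, fully home, and turned clockwise to its stop. It points along the outlet pipe within about 2°. I handed the job in at about 46 s with the gripper open and clear.

**How it went:**
- **Fitting:** I set it down on the key with about 6 N and turned it slowly clockwise. The keyway found the key at about 99°, and it dropped the full 10 mm onto the collar.
- **Closing:** I turned it in stages. On the first pass I could not feel a stop. A second grip and turn brought the torque to 0.74 N m, against about 0.2 N m of shaft friction, which I took as the stop.
- **Centring the pointer:** That push left the pointer about 4° past the outlet. Two light regrips brought it back. The torque stayed at or below 0.09 N m, so the shaft should not have moved.

**Last checks:**
- **Pointer:** It reads 13.4° in both camera views, against about 15° for the outlet. Single readings scatter: edge fits ranged from 11° to 18°, and one side-view fit of the pipe disagreed.
- **Seating:** The knob's top measured 95–101 mm against an expected 98 mm.
- **Other objects:** The tub, vase, jar and red valve looked unmoved in the last full top view, though the arm partly covered the jar. The arm hid the orange knob there, so I did not recheck it after lifting the white one.

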